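# Grade wear coupons with the slot gauge

## Robot

A 6-joint arm with a two-finger parallel gripper is mounted at the origin on a cart in front of the work surface, level with it; the furniture and walls round the work are solid. World frame = base frame: x ahead of the robot, y to its left, z up, the work surface at z = 0. Lengths are in m, angles in rad, forces in N, time in s.
With the tool pointing down it reaches from about 0.35 to 0.975 m from the base axis. Payload 4.9 kg.
Tool frame: the origin (TCP) lies on the centre line of the jaws, within the pads' length; the fingertips stand 11 mm ahead of it and the grasp point (between the pads) lies 8 mm behind it (manip.finger_overhang is the distance from the TCP to the fingertips, in m); y points along the fingers, z is the direction in which the jaws open and shut, and the axes are right-handed (so a half turn about y gives the same grasp; the last joint's range is limited). The gripper opens to 85 mm and grips with 20 to 120 N. Pads are 22 mm wide; open, the fingers measure 114 mm over their backs; the gripper's body (76 mm by 85 mm) begins 54 mm behind the grasp point. The pads swing forward as they close: fully open they stand 13 mm farther back than shut.
Start: joints at [-1.295, 0.053, 1.613, -0, 1.476, -0.119], TCP at [0.24, -0.577, 0.242] pointing down, gripper open.
Joint ranges: [-3.01, 3.01], [-1.01, 2.22], [0.06, 2.58], [-1.02, 4.17], [0.09, 2.62], [-3.14, 3.14]. Speed limits (rad/s): [2.57, 2.57, 3.14, 3.14, 3.14, 3.14].

## Interface

Orientations are given as a unit quaternion [w, x, y, z].
In Python, from plant import readout, cams, workorder, manip gives the robot as it stands.
- The arm moves only by the tool play_rows, never from a script. Its arguments are lists of equal length, an entry for each row: "slide": the shift along the tool's x, y, z in cm, a list of three; "yaw": the turn about the tool's y in degrees; "grip": the closure, from -1 (fully open) to 1 (shut), so that 0 is half open. In form: {"slide": [[x, y, z], ...], "yaw": [yaw, ...], "grip": [grip, ...]}. A call has 1 to 12 rows; each row shifts and turns the commanded pose from where the row before left it, along the tool's axes as they then stand; what a row does not reach is not made up. A row lasts 1/10 s, in which the tool goes at most 50 mm and 8.59 degrees, less where a joint would pass 70% of its speed; a pose out of reach is approached as far as the arm can. A call with a gripper value outside its range is refused whole. The fingers move at their own pace and stop on an object; the grip force is fixed at half the most. Time passes only in rows, so rows that do not move let the fingers close. It gives the time, the measured TCP pose, the force and the opening at its end, in the units of the state.
- readout.state(): the state, without advancing time (a new reading comes with each control period).
- cams.grab_frame(name): name is "scene" or "top" or "wrist"; returns a dict with "image" (384x512x3 uint8, red, green, blue), "mtx" (3x3 intrinsics, pixels), "dist" ([k1, k2, p1, p2, k3] as OpenCV has them; the pictures are not rectified), "R" (3x3) and "t" (3): a world point X has camera coordinates R X + t; the wrist camera has in their place "mount" (4x4, takes a point from camera to tool coordinates, whose origin is the TCP and whose axes are the tool frame's). Camera axes: x right, y down, z forward; pixel columns grow to the right and rows downward; lengths in m; the calibration is good to about 2 mm. A picture is of the moment at which its call begins: read the wrist's pose just before it. There is no depth.
- workorder.job_done(): hands the job in, once; it reports no verdict.
The state is a dict: "time": time; "joint_pos": joint angles; "joint_vel": joint speeds; "joint_efforts": joint torques, N m; "tool_pos": TCP position; "tool_rot": TCP orientation; "contact_force": force on the tool from outside, world axes, zero at the start; "ft_torque": the same for the moment, N m; "gripper_width": opening from 0.0 (shut) to 1.0 (fully open).
Only numpy, scipy, OpenCV 4.12 (cv2) and the standard library are available. Lean on these libraries where they do the work, as an engineer would, in place of code of your own. Each camera call takes 0.05 s, during which the arm holds its last target.

## Task

The used wear coupons lie under the clear cover of the tipping tray, out of reach: lift the tray by its handle until they all slide down to the open end, then set the tray back down level. Take the coupons out of that end one by one and leave each lying fully home in the narrowest slot of the gauge that accepts it; only trying will tell, stepping up from the narrow side. Leave the other things on the bench where they are.

Things in the scene. Friction and masses are not known exactly. Their poses are not given: they have to be found in the camera images.
- coupon_p: bare steel wear coupon: plate 76 mm long (own y), 14 mm thick, unmarked width (own x) of 26 to 48 mm, no two alike, to be found by trying. Upright lifting tab in the middle, 24 mm along x, 10 mm along y, top 54 mm over the underside. Origin: centre of underside, z up through the tab. 100 to 170 g. Three or all four of the coupons are there; they start flat under the tray's cover.
- coupon_q: bare steel wear coupon: plate 76 mm long (own y), 14 mm thick, unmarked width (own x) of 26 to 48 mm, no two alike, to be found by trying. Upright lifting tab in the middle, 24 mm along x, 10 mm along y, top 54 mm over the underside. Origin: centre of underside, z up through the tab. 100 to 170 g. Three or all four of the coupons are there; they start flat under the tray's cover.
- coupon_r: bare steel wear coupon: plate 76 mm long (own y), 14 mm thick, unmarked width (own x) of 26 to 48 mm, no two alike, to be found by trying. Upright lifting tab in the middle, 24 mm along x, 10 mm along y, top 54 mm over the underside. Origin: centre of underside, z up through the tab. 100 to 170 g. Three or all four of the coupons are there; they start flat under the tray's cover.
- coupon_s: bare steel wear coupon: plate 76 mm long (own y), 14 mm thick, unmarked width (own x) of 26 to 48 mm, no two alike, to be found by trying. Upright lifting tab in the middle, 24 mm along x, 10 mm along y, top 54 mm over the underside. Origin: centre of underside, z up through the tab. 100 to 170 g. Three or all four of the coupons are there; they start flat under the tray's cover.
- tray_base: fixed grey plate 232 x 250 x 10 mm, origin: centre of underside. On it the aluminium tipping tray with a dark steel floor, 220 (x) by 228 mm (y), hinged along its -y edge: hinge line along base x at base y = -114 mm, z = 12 mm. Level, its floor top is at z = 16 mm; inside y -110 to +110 mm, x -106 to +106 mm; side walls and -y lip 18 mm high.
- tray (a joint): tilt of the tray, rad: 0 level on the base, growing as the +y (handle) end is lifted; stop at 0.9. It falls back, damped, when let go. Lifting takes about 5 to 12 N at the handle. Its floor is slick: coupons slide from about 10 to 15 degrees.
- tray_handle (a point): middle of the tray's handle: round steel bar 12 mm thick, 110 mm long along tray x, standing 36 mm above the cover near the +y end; moves with the tray (200 mm in y, 112 mm in z from the hinge line in the tray's own axes).
- tray_lip (a point): middle of the inner foot of the lip at the hinge end, on the tray floor; axes are the tray's: x along the hinge, y towards the handle end, z out of the floor. The tray is open above up to y = 118 mm from here; beyond, up to the back wall, a clear fixed cover roofs it (underside 66 mm, top 73 mm over the tray floor).
- gauge: fixed steel slot gauge, 224 (x) by 106 (y) by 20 mm high, origin: centre of underside. Four open-topped slots side by side along x, each 82 mm long (y), 12 mm deep (floor at z = 8 mm), webs 12 mm, widening from slot_1 at the -x end to slot_4 at the +x end. A coupon has 3 mm to spare in the narrowest slot it enters and is 3 mm too wide for the next narrower.
- slot_1 (a point): centre of the floor of slot 1 of the gauge, 31 mm wide in x; axes are the gauge's. A coupon stands in it with its own y along the slot, either way round.
- slot_2 (a point): centre of the floor of slot 2 of the gauge, 37 mm wide in x; axes are the gauge's. A coupon stands in it with its own y along the slot, either way round.
- slot_3 (a point): centre of the floor of slot 3 of the gauge, 43 mm wide in x; axes are the gauge's. A coupon stands in it with its own y along the slot, either way round.
- slot_4 (a point): centre of the floor of slot 4 of the gauge, 49 mm wide in x; axes are the gauge's. A coupon stands in it with its own y along the slot, either way round.
- cover_slips: bystander: small blue carton 48 x 60 x 32 mm, loose, between tray and gauge at the back. Origin: centre of its underside.
- hdpe_125: bystander: white plastic bottle with a red cap, 49 mm across, 100 mm tall, loose, right of the gauge. Origin: centre of its underside.
- amber_60: bystander: small brown bottle 40 mm across, 82 mm tall, loose, right of the gauge. Origin: centre of its underside.
Things that resemble listed ones, but are neither listed nor needed, are in the scene too. What is shaped like the coupon_r but pink or turquoise is not meant.

How it is judged:
By the outcome, as a careful person would: the job done as asked, in the order asked, and still so for the second after the job is handed in, with the robot touching nothing.
Of coupon_p, coupon_q, coupon_r, coupon_s only 3 to 4 are there at a start; the rules pass over those that are not, and their reading is None.
At some moment in a run one of coupon_p, coupon_q, coupon_r, coupon_s may be knocked a few centimetres aside while the robot is not near it.
Once in a run the grip may slacken for a moment while it holds something.
It also fails if it takes over 210 s, if anything falls off the work surface, if the arm or the gripper's body presses on something with over 40 N, if the wrist force passes 120 N, or if a joint passes its speed limit or range.

## Working session

There is one attempt and no reset: what is moved stays moved. The work goes in short steps, Python scripts to look and compute and a tool call to move; the robot and the scene stay as the last step left them, time stands still between calls to the robot, and variables do not carry over. Pictures are saved under pics/ and viewed, and the job is handed in when it is done.

Besides the shell and the picture viewer there is one more tool, called after "Request:" in YAML: its name, and indented under it one key for each argument. play_rows: Moves the arm, as the interface text tells. Its arguments: {"type":"object","properties":{"slide":{"type":"array","items":{"type":"array","items":{"type":"number"}}},"yaw":{"type":"array","items":{"type":"number"}},"grip":{"type":"array","items":{"type":"number"}}},"required":["slide","yaw","grip"]}

```bash
ls -la; mkdir -p pics; python3 - <<'E'
from plant import readout,cams,workorder,manip
import cv2
print(readout.state()); print([a for a in dir(manip) if a[0]!='_'], manip.finger_overhang)
for n in ("scene","top","wrist"):
    f=cams.grab_frame(n); cv2.imwrite(f"pics/a_{n}.png",f["image"][:,:,::-1])
    print(n,{k:v for k,v in f.items() if k!="image"})
E
```

```text
total 12
drwxr-xr-x  3 agent agent 4096 Dec  7 01:58 .
drwxr-xr-x 23 root  root  4096 Dec  7 01:58 ..
drwxr-xr-x  2 agent agent 4096 Dec  7 01:58 pics
{'time': 0.0, 'joint_pos': array([-1.29497980e+00,  5.33586086e-02,  1.61428921e+00, -1.15393513e-05,
        1.47597822e+00, -1.19004771e-01]), 'joint_vel': array([-1.00132093e-03, -7.55349451e-05,  7.89897099e-04, -7.38089229e-04,
        1.67796089e-04, -6.42145208e-04]), 'joint_efforts': array([-1.48457115e-03, -3.93687129e+01, -3.70176387e+01, -1.83637499e-04,
        7.03095211e-03,  5.04391302e-07]), 'tool_pos': array([ 0.24023411, -0.57634325,  0.24106476]), 'tool_rot': array([ 0.13862546, -0.13874618,  0.6940891 , -0.69265634]), 'contact_force': array([ 0.86312657, -1.18393922,  0.3429931 ]), 'ft_torque': array([-0.03104146, -0.01560933,  0.02220814]), 'gripper_width': 1.001623976752016}
['IKError', 'finger_overhang'] 0.011
scene {'mtx': array([[365.25413702,   0.        , 253.91559183],
       [  0.        , 365.25413702, 190.60155513],
       [  0.        ,   0.        ,   1.        ]]), 'dist': array([-0.00781944,  0.      
[... 603 characters left out ...]
   [ 0.1448808 ,  0.00513777, -0.98943578]]), 't': array([-0.03892011,  0.50965663,  1.1463188 ])}
wrist {'mtx': array([[320.05210361,   0.        , 260.26114821],
       [  0.        , 320.05210361, 191.94317151],
       [  0.        ,   0.        ,   1.        ]]), 'dist': array([-0.01290485,  0.        ,  0.        ,  0.        ,  0.        ]), 'mount': array([[ 1.22821508e-04,  9.63101203e-01,  2.69139477e-01,
        -6.76784041e-02],
       [ 6.17469070e-04, -2.69139500e-01,  9.63101006e-01,
        -1.30938644e-01],
       [ 9.99999802e-01,  4.78957842e-05, -6.27741323e-04,
        -2.51093366e-04],
       [ 0.00000000e+00,  0.00000000e+00,  0.00000000e+00,
         1.00000000e+00]])}
```

View pics/a_top.png

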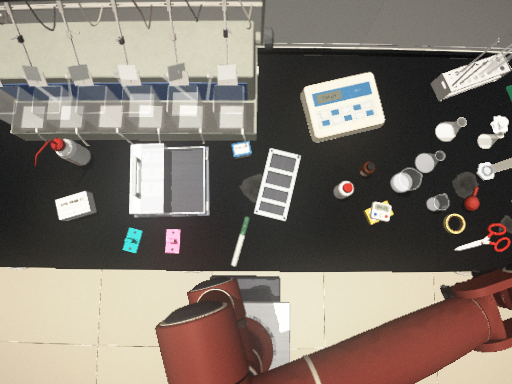

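View pics/a_scene.png

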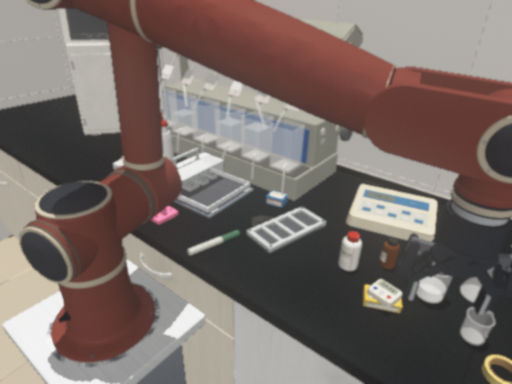

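View pics/a_wrist.png

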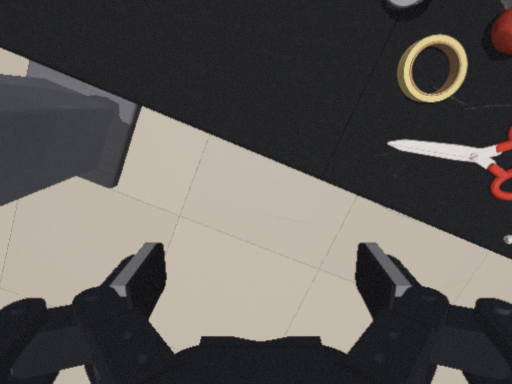

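The top view shows the tray at about (170,180), with its cover and handle end on the left (world +y). The gauge is at (277,184), with decoys at (132,240) in turquoise and (173,241) in pink. I'll enlarge these areas.

```bash
python3 - <<'E'
import cv2
im=cv2.imread("pics/a_top.png")
cv2.imwrite("pics/b_tray.png",cv2.resize(im[135:260,110:310],None,fx=4,fy=4,interpolation=cv2.INTER_CUBIC))
im=cv2.imread("pics/a_scene.png")
cv2.imwrite("pics/b_tray2.png",cv2.resize(im[130:260,140:340],None,fx=4,fy=4,interpolation=cv2.INTER_CUBIC))
E
```

```text
(no output)
```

View pics/b_tray.png

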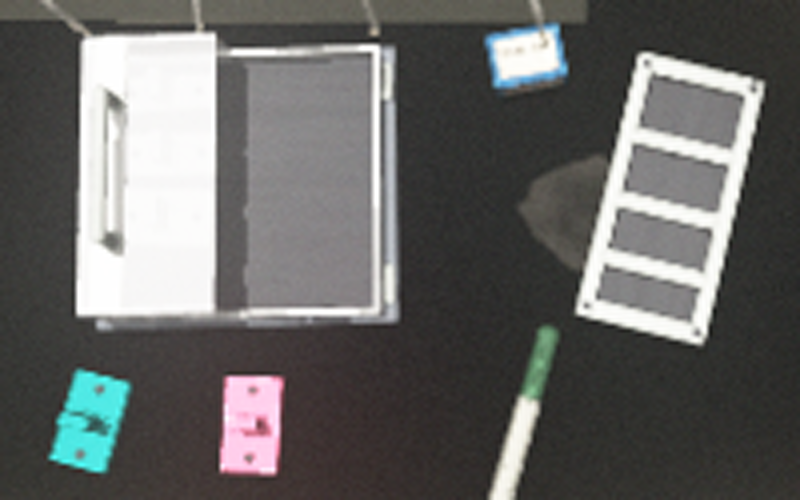

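View pics/b_tray2.png

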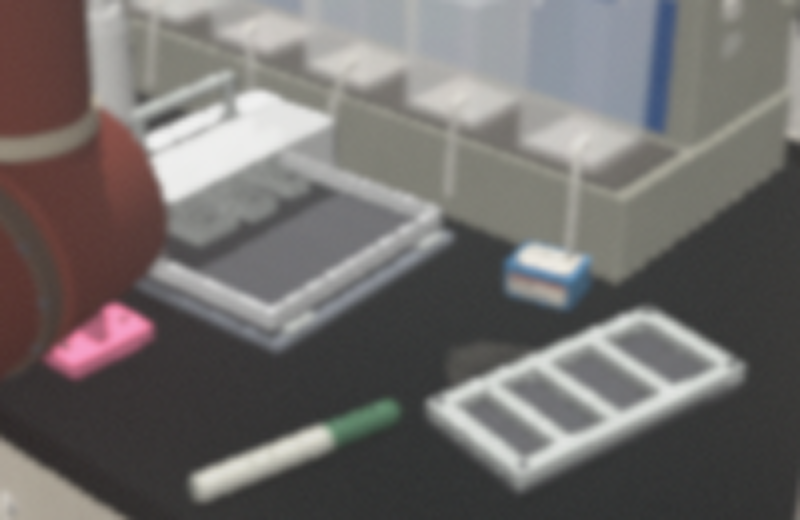

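```bash
cat > h.py <<'E'
import numpy as np, cv2, time
from plant import readout,cams
from scipy.spatial.transform import Rotation as Ro
def grab(n,save=None):
    s=readout.state(); f=cams.grab_frame(n)
    if n=="wrist":
        q=s['tool_rot']; Rt=Ro.from_quat([q[1],q[2],q[3],q[0]]).as_matrix()
        M=np.eye(4); M[:3,:3]=Rt; M[:3,3]=s['tool_pos']; W=M@f['mount']
        f['R']=W[:3,:3].T; f['t']=-f['R']@W[:3,3]
    if save: cv2.imwrite(f"pics/{save}.png",f["image"][:,:,::-1])
    return f
def ray(f,uv):
    uv=np.asarray(uv,float).reshape(-1,1,2)
    p=cv2.undistortPoints(uv,f['mtx'],f['dist']).reshape(-1,2)
    d=np.c_[p,np.ones(len(p))]@f['R']; return -f['R'].T@f['t'],d
def onz(f,uv,z):
    c,d=ray(f,uv); return c+d*((z-c[2])/d[:,2:3])
def proj(f,X):
    r,_=cv2.Rodrigues(f['R']); return cv2.projectPoints(np.asarray(X,float).reshape(-1,3),r,f['t'],f['mtx'],f['dist'])[0].reshape(-1,2)
def axes():
    s=readout.state(); q=s['tool_rot']; return s['tool_pos'],Ro.from_quat([q[1],q[2],q[3],q[0]]).as_matrix(),s
def togo(target,zdir=None):
    """slide in cm (tool axes) to world target; yaw deg to put tool z along +-zdir"""
    p,R,s=axes(); d=R.T@(np.asarray(target)-p)*100
    out=[np.round(d,2)]
    if zdir is not None:
        v=R.T@np.asarray(zdir,float); a=np.degrees(np.arctan2(v[0],v[2])); a=(a+90)%180-90; out.append(round(a,2))
    return out
E
cat > a.py <<'E'
from h import *
f=grab("top"); np.set_printoptions(precision=4,suppress=True)
im=f['image'].astype(int); print("cam",-f['R'].T@f['t'])
o=np.array([110,135]); P=lambda L: np.array(L)/4+o-0.375
g=onz(f,P([(640,52),(765,85),(705,343),(577,313)]),.02); print("gauge",g, np.linalg.norm(np.diff(g,axis=0),axis=1), g.mean(0))
t=onz(f,P([(397,45),(398,320)]),.010); print("base",t,np.linalg.norm(t[0]-t[1]))
t=onz(f,P([(381,45),(381,316)]),.034); print("rim",t,np.linalg.norm(t[0]-t[1]))
h=onz(f,P([(112,90),(110,250)]),.124); print("handle",h,np.linalg.norm(h[0]-h[1]))
m=(im.min(2)>150).astype(np.uint8); m[:, :245]=0;m[:,305:]=0;m[:145]=0;m[225:]=0
c=max(cv2.findContours(m,0,2)[0],key=cv2.contourArea); r=cv2.minAreaRect(c); b=cv2.boxPoints(r); b=onz(f,b,.02); print("gauge rect",b,b.mean(0),np.linalg.norm(np.diff(b,axis=0),axis=1))
p,R,s=axes(); print(R,p)
E
python3 a.py
```

```text
cam [ 0.3385 -0.0409  1.2079]
gauge [[ 0.6519 -0.0919  0.02  ]
 [ 0.6247 -0.1955  0.02  ]
 [ 0.4109 -0.1447  0.02  ]
 [ 0.4344 -0.0412  0.02  ]] [0.1071 0.2197 0.1061] [ 0.5305 -0.1183  0.02  ]
base [[0.6592 0.1117 0.01  ]
 [0.4282 0.1049 0.01  ]] 0.2310759492532351
rim [[0.6527 0.1218 0.034 ]
 [0.4295 0.1157 0.034 ]] 0.22327603537786453
handle [[0.5925 0.3137 0.124 ]
 [0.47   0.3085 0.124 ]] 0.12263502670290267
gauge rect [[ 0.4334 -0.0387  0.02  ]
 [ 0.6532 -0.0892  0.02  ]
 [ 0.6279 -0.1964  0.02  ]
 [ 0.4093 -0.1432  0.02  ]] [ 0.531  -0.1169  0.02  ] [0.2255 0.1101 0.2249]
[[-0.9231 -0.0004  0.3846]
 [-0.3846  0.0013 -0.9231]
 [-0.0001 -1.     -0.0013]] [ 0.2403 -0.5765  0.2415]
```

```bash
python3 - <<'E'
from h import *
p,R,s=axes()
d,a=togo([.45,-.12,.25],[.029,-1,0]); print(d,a)
# after yaw
R2=R@Ro.from_rotvec([0,np.radians(a),0]).as_matrix(); print(R2)
for q in([.45,-.12,.25],[.535,.20,.25]): print(R2.T@(np.array(q)-p)*100)
E
```

```text
[-36.92  -0.8  -34.08] 20.96
[[-9.99581006e-01 -3.80829679e-04  2.89424765e-02]
 [-2.89429395e-02  1.27207510e-03 -9.99580256e-01]
 [ 3.43852824e-04 -9.99999118e-01 -1.28256443e-03]]
[-22.28544704  -0.79885292 -45.0291493 ]
[-31.70805965  -0.76138357 -76.76970644]
```

Request:
play_rows:
  slide:
    - [0, 0, 0]
    - [0, 0, 0]
    - [0, 0, 0]
    - [-3, 0, -4]
    - [-3, 0, -4]
    - [-3, 0, -4]
    - [-3, 0, -4]
    - [-3, 0, -4]
    - [-3, 0, -4]
    - [-2, 0, -4.5]
    - [-2, 0, -4.5]
    - [-1, 0, -4.5]
  yaw: [7, 7, 7, 0, 0, 0, 0, 0, 0, 0, 0, 0]
  grip: [-0.2, -0.2, -0.2, -0.2, -0.2, -0.2, -0.2, -0.2, -0.2, -0.2, -0.2, -0.2]

```text
time: 1.4
tool_pos: [0.4604, -0.1935, 0.2422]
tool_rot: [0.01, -0.01, 0.707, -0.707]
contact_force: [1.1, 0.4, -0.4]
gripper_width: 0.601
```

Request:
play_rows:
  slide:
    - [-1, 0, -4.5]
    - [-1, 0, -4.5]
    - [-1, 0, -4.5]
    - [-1, 0, -4.5]
    - [-1, 0, -4.5]
    - [-1, 0, -4.5]
    - [-1, 0, -4.5]
    - [0, 0, 0]
  yaw: [0, 0, 0, 0, 0, 0, 0, 0]
  grip: [-0.2, -0.2, -0.2, -0.2, -0.2, -0.2, -0.2, -0.2]

```text
time: 2.2
tool_pos: [0.5207, 0.1258, 0.2421]
tool_rot: [0.012, -0.012, 0.708, -0.706]
contact_force: [0.3, -0.4, -0.7]
gripper_width: 0.604
```

```bash
python3 - <<'E'
from h import *
f=grab("wrist","c_w"); p,R,s=axes(); print(p,R,s['time'],s['gripper_width'],s['joint_pos'])
import pickle; pickle.dump(f,open('c.pkl','wb'))
E
```

```text
[0.52052228 0.12363117 0.24197738] [[-9.99460914e-01 -7.30573092e-04  3.28229767e-02]
 [-3.28229288e-02 -7.74118686e-05 -9.99461180e-01]
 [ 7.32720332e-04 -9.99999730e-01  5.33905883e-05]] 2.25 0.5997287325219229 [ 9.40576904e-02 -1.63166668e-01  1.82084074e+00 -8.48642085e-06
  1.48465320e+00  1.63202590e+00]
```

View pics/c_w.png

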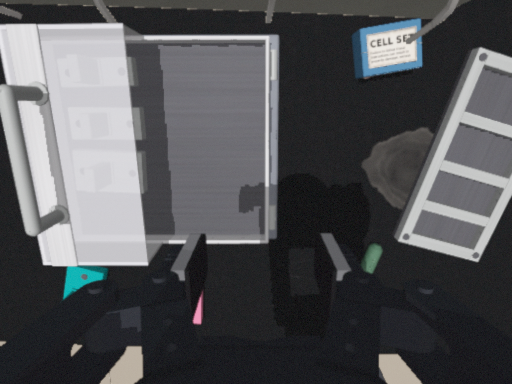

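The wrist view shows three coupons under the cover, at rows 70, 124 and 178. The handle bar runs from (12,92) to (36,228), and the tray corners and the gauge's left part are also in view.

```bash
python3 - <<'E'
from h import *
import pickle; f=pickle.load(open('c.pkl','rb')); np.set_printoptions(precision=4,suppress=True)
h=onz(f,[(10,92),(36,230)],.124); print("handle",h,h.mean(0),np.linalg.norm(h[0]-h[1]))
t=onz(f,[(277,37),(275,242)],.034); print("rim",t,np.linalg.norm(t[0]-t[1]))
g=onz(f,[(477,50),(399,238),(476,259)],.02);print("gauge",g)
c=onz(f,[(100,70),(100,124),(100,175)],.016+.014);print(c)
# gauge from earlier model: centre .531,-.1175, ang -12.9
E
```

```text
handle [[0.5899 0.3166 0.124 ]
 [0.4786 0.314  0.124 ]] [0.5342 0.3153 0.124 ] 0.11125050990103008
rim [[0.6501 0.1147 0.034 ]
 [0.4342 0.1065 0.034 ]] 0.21606162232748868
gauge [[ 0.6483 -0.0914  0.02  ]
 [ 0.4381 -0.0423  0.02  ]
 [ 0.4136 -0.1412  0.02  ]]
[[0.6146 0.2919 0.03  ]
 [0.5607 0.2971 0.03  ]
 [0.5054 0.3026 0.03  ]]
```

```bash
python3 - <<'E'
from h import *
print(togo([.534,.316,.18],[.029,-1,0]))
E
```

```text
[array([ -1.98,   6.2 , -19.18]), np.float64(0.22)]
```

Request:
play_rows:
  slide:
    - [-0.4, 0, -4]
    - [-0.4, 0, -4]
    - [-0.4, 0, -4]
    - [-0.4, 0, -4]
    - [-0.4, 1, -3.2]
    - [0, 3, 0]
    - [0, 2.2, 0]
    - [0, 0, 0]
  yaw: [0, 0, 0, 0, 0, 0, 0, 0]
  grip: [-0.2, -0.2, -0.2, -0.2, -0.2, -0.2, -0.2, -0.2]

```text
time: 3.05
tool_pos: [0.5332, 0.3118, 0.1756]
tool_rot: [-0.007, 0.012, -0.706, 0.708]
contact_force: [-0.5, -0.8, -1.2]
gripper_width: 0.599
```

```bash
python3 - <<'E'
from h import *
f=grab("wrist","d_w"); print(togo([.534,.316,.117],[.029,-1,0])); print(axes()[0],readout.state()['contact_force'])
E
```

```text
[array([ 0.  ,  6.11, -0.38]), np.float64(-0.11)]
[0.53440032 0.31228409 0.17812969] [ 0.05336472  1.04046464 -0.16621298]
```

View pics/d_w.png

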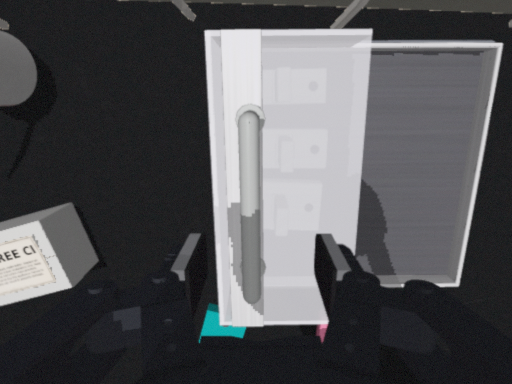

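The bar lies between the jaws, from (248,118) to (252,300). I'll go down and grip it.

Request:
play_rows:
  slide:
    - [0, 2, -0.3]
    - [0, 2, 0]
    - [0, 2, 0]
    - [0, 0, 0]
    - [0, 0, 0]
    - [0, 0, 0]
    - [0, 0, 0]
    - [0, 0, 0]
    - [0, 0, 0]
  yaw: [0, 0, 0, 0, 0, 0, 0, 0, 0]
  grip: [-0.2, -0.2, -0.2, -0.2, 1, 1, 1, 1, 1]

```text
time: 4.0
tool_pos: [0.5365, 0.3181, 0.1229]
tool_rot: [0.011, -0.009, 0.708, -0.706]
contact_force: [0.3, 3.1, 5.7]
gripper_width: 0.117
```

Request:
play_rows:
  slide:
    - [0, -0.7, 0.4]
    - [0, -0.68, 0.43]
    - [0, -0.65, 0.45]
    - [0, -0.65, 0.47]
    - [0, -0.62, 0.5]
    - [0, -0.62, 0.52]
    - [0, -0.6, 0.54]
    - [0, -0.57, 0.55]
    - [0, -0.55, 0.58]
    - [0, -0.53, 0.6]
    - [0, 0, 0]
    - [0, 0, 0]
  yaw: [0, 0, 0, 0, 0, 0, 0, 0, 0, 0, 0, 0]
  grip: [1, 1, 1, 1, 1, 1, 1, 1, 1, 1, 1, 1]

```text
time: 5.2
tool_pos: [0.5382, 0.27, 0.1841]
tool_rot: [0.012, -0.008, 0.71, -0.704]
contact_force: [3.9, 13.5, 1.0]
gripper_width: 0.113
```

```bash
cat > look.py <<'E'
import sys
from h import *
n,name=sys.argv[1:3]
f=grab(n,name)
if len(sys.argv)>3:
    x0,y0,x1,y1,k=map(int,sys.argv[3:8])
    cv2.imwrite(f"pics/{name}.png",cv2.resize(f['image'][y0:y1,x0:x1,::-1],None,fx=k,fy=k,interpolation=cv2.INTER_CUBIC))
p,R,s=axes(); print(p,s['time'],s['contact_force'],s['gripper_width'])
import pickle; pickle.dump(f,open(name+'.pkl','wb'))
E
python3 look.py scene e_s 120 100 300 240 4; python3 look.py top e_t 110 120 300 260 4
```

```text
[0.53819667 0.27009616 0.18394452] 5.25 [ 4.4511342  12.32897591  0.62286286] 0.11255246313487198
[0.53822455 0.27012074 0.18396386] 5.3 [ 4.48767851 11.5632192  -0.13532476] 0.11111589626470071
```

View pics/e_s.png

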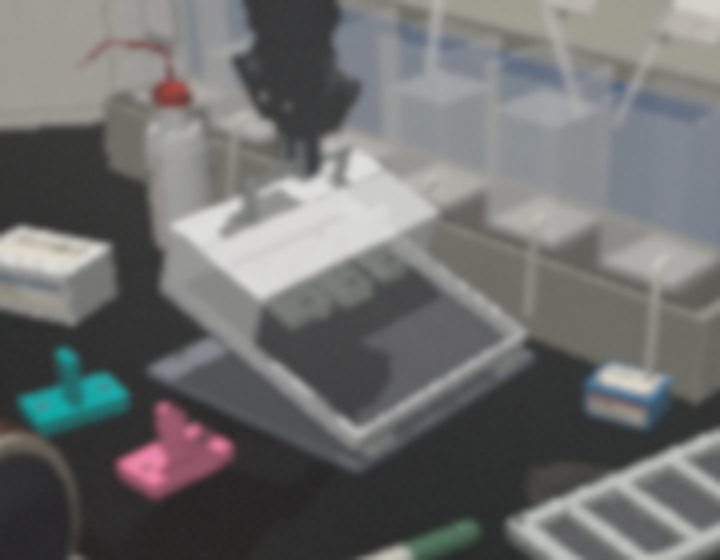

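View pics/e_t.png

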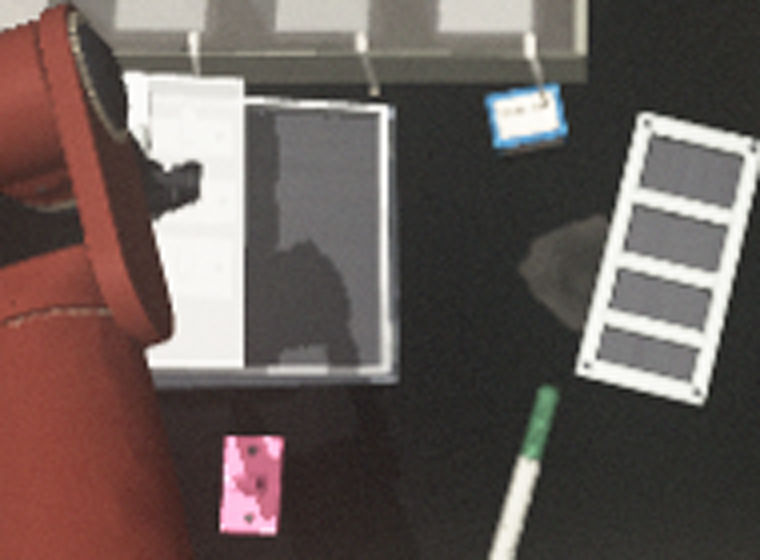

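Request:
play_rows:
  slide:
    - [0, -0.53, 0.5]
    - [0, -0.5, 0.55]
    - [0, -0.47, 0.6]
    - [0, -0.46, 0.62]
    - [0, -0.44, 0.64]
    - [0, 0, 0]
    - [0, 0, 0]
    - [0, 0, 0]
    - [0, 0, 0]
    - [0, 0, 0]
  yaw: [0, 0, 0, 0, 0, 0, 0, 0, 0, 0]
  grip: [1, 1, 1, 1, 1, 1, 1, 1, 1, 1]

```text
time: 6.3
tool_pos: [0.5393, 0.2394, 0.208]
tool_rot: [0.012, -0.008, 0.709, -0.705]
contact_force: [5.1, 7.5, 2.1]
gripper_width: 0.112
```

```bash
python3 look.py scene e_s2 120 100 300 240 4
```

```text
[0.53929564 0.23946383 0.2080134 ] 6.35 [4.33496709 8.31363919 1.7163776 ] 0.11147124395171032
```

View pics/e_s2.png

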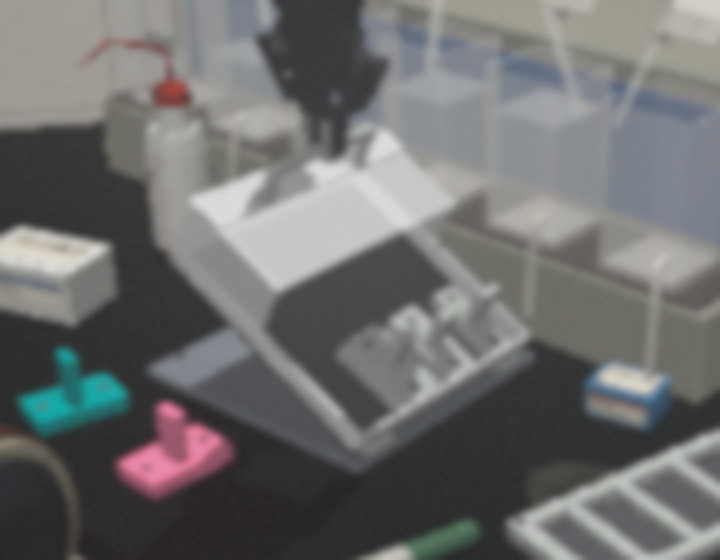

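All three coupons have slid to the lip, around (380,360), (430,340) and (475,320). Now I'll lower the tray along the same arc.

Request:
play_rows:
  slide:
    - [0, 0.44, -0.64]
    - [0, 0.46, -0.62]
    - [0, 0.47, -0.6]
    - [0, 0.5, -0.55]
    - [0, 0.53, -0.5]
    - [0, 0.53, -0.6]
    - [0, 0.55, -0.58]
    - [0, 0.57, -0.55]
    - [0, 0.6, -0.54]
    - [0, 0.62, -0.52]
    - [0, 0.62, -0.5]
    - [0, 0.65, -0.47]
  yaw: [0, 0, 0, 0, 0, 0, 0, 0, 0, 0, 0, 0]
  grip: [1, 1, 1, 1, 1, 1, 1, 1, 1, 1, 1, 1]

```text
time: 7.55
tool_pos: [0.5369, 0.3065, 0.1421]
tool_rot: [0.012, -0.009, 0.709, -0.705]
contact_force: [3.1, 9.2, 1.1]
gripper_width: 0.115
```

Request:
play_rows:
  slide:
    - [0, 0.65, -0.45]
    - [0, 0.68, -0.43]
    - [0, 0.7, -0.4]
    - [0, 0, 0]
    - [0, 0, 0]
  yaw: [0, 0, 0, 0, 0]
  grip: [1, 1, 1, 1, 1]

```text
time: 8.05
tool_pos: [0.5365, 0.3181, 0.1226]
tool_rot: [0.011, -0.009, 0.708, -0.706]
contact_force: [-0.0, 3.7, 4.7]
gripper_width: 0.11
```

Request:
play_rows:
  slide:
    - [0, 0, 0]
    - [0, 0, 0]
    - [0, 0, 0]
    - [0, -3, 0]
    - [0, -4, 0]
    - [0, -4, 0]
    - [0, -1, 4]
    - [0, 0, 4]
    - [0, 0, 4]
    - [0, 0, 4]
    - [0, 0, 0]
  yaw: [0, 0, 0, 0, 0, 0, 0, 0, 0, 0, 0]
  grip: [-0.2, -0.2, -0.2, -0.2, -0.2, -0.2, -0.2, -0.2, -0.2, -0.2, -0.2]

```text
time: 9.15
tool_pos: [0.5396, 0.1529, 0.2397]
tool_rot: [-0.008, 0.009, -0.706, 0.708]
contact_force: [-0.1, -0.0, 0.1]
gripper_width: 0.598
```

```bash
python3 look.py wrist f_w; python3 look.py scene f_s 120 100 300 240 4
```

```text
[0.53956639 0.1548347  0.23978649] 9.2 [-0.47636154  0.34445749 -1.15231541] 0.5993267112323815
[0.5395614  0.15607753 0.23984515] 9.25 [-0.62811967  0.03314378 -0.44954866] 0.6032493791214747
```

View pics/f_w.png

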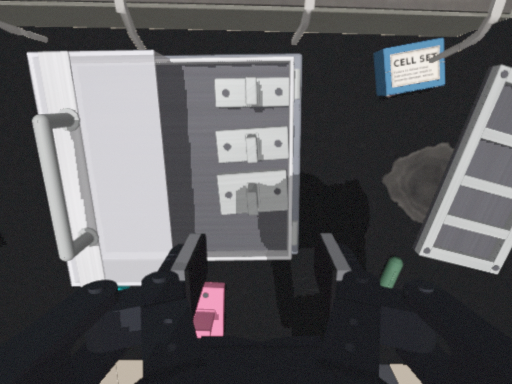

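View pics/f_s.png

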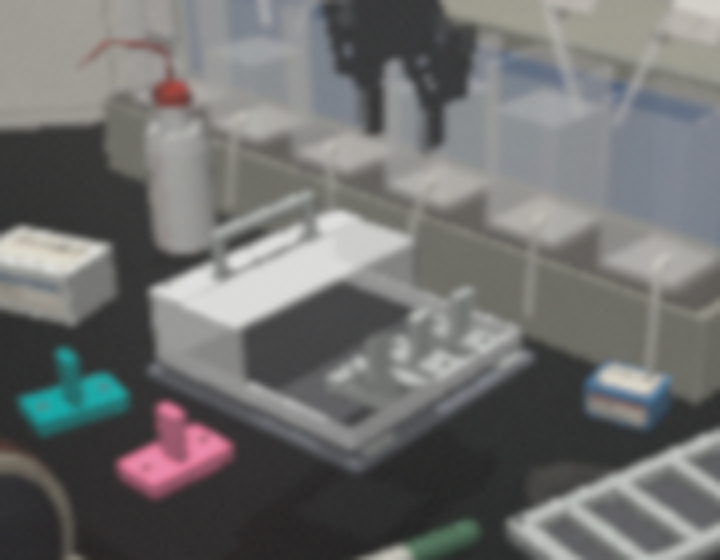

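The tray is level and all three coupons lie at the lip, at (255,92), (252,145) and (253,193). I'll measure them.

```bash
cat > plates.py <<'E'
import sys,pickle
from h import *
np.set_printoptions(precision=4,suppress=True)
f=pickle.load(open(sys.argv[1]+'.pkl','rb')); x0,y0,x1,y1=map(int,sys.argv[2:6]); th=int(sys.argv[6])
z=float(sys.argv[7]) if len(sys.argv)>7 else .03
g=cv2.cvtColor(f['image'],cv2.COLOR_RGB2GRAY); m=np.zeros_like(g); m[y0:y1,x0:x1]=(g[y0:y1,x0:x1]>th)*255
m=cv2.morphologyEx(m,cv2.MORPH_OPEN,np.ones((3,3)));m=cv2.morphologyEx(m,cv2.MORPH_CLOSE,np.ones((5,5)))
for c in cv2.findContours(m,0,2)[0]:
    if cv2.contourArea(c)<300: continue
    b=cv2.boxPoints(cv2.minAreaRect(c)); w=onz(f,b,z); e=np.diff(w,axis=0)[:2]
    L=np.linalg.norm(e,axis=1); l=e[np.argmax(L)]; a=np.degrees(np.arctan2(l[0],l[1])); a=(a+90)%180-90
    print("px",b.mean(0),"ctr",w.mean(0),"L",L.max(),"W",L.min(),"long axis: x per y deg",a)
cv2.imwrite("pics/m_%s.png"%sys.argv[1],m[y0:y1,x0:x1])
E
python3 plates.py f_w 205 66 290 225 140; python3 plates.py f_w 205 66 290 225 110
python3 - <<'E'
import cv2
im=cv2.imread('pics/f_w.png'); cv2.imwrite('pics/f_w4.png',cv2.resize(im[50:250,190:310],None,fx=3,fy=3,interpolation=cv2.INTER_CUBIC))
E
```

```text
px [252.0787 192.1015] ctr [0.5109 0.1612 0.03  ] L 0.07482855716917741 W 0.04629485622426463 long axis: x per y deg -5.4700698276212165
px [252.3265 145.0596] ctr [0.563  0.1618 0.03  ] L 0.07669156435828299 W 0.036282420858279006 long axis: x per y deg -4.9366475134374355
px [251.5  91.5] ctr [0.6174 0.1635 0.03  ] L 0.07543024549507635 W 0.028238955339636523 long axis: x per y deg -1.3069500409461625
px [247. 143.] ctr [0.5601 0.1674 0.03  ] L 0.16355281363385218 W 0.08377573475100601 long axis: x per y deg 87.31089312764465
```

View pics/f_w4.png

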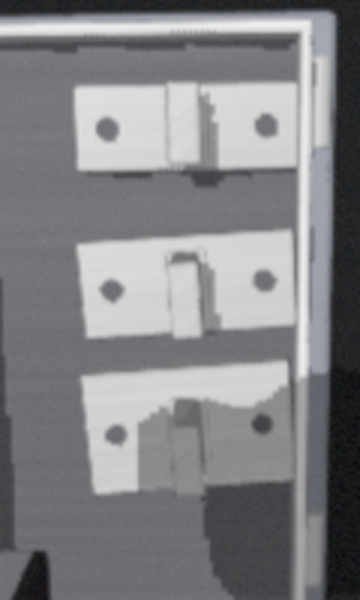

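```bash
python3 - <<'E'
from h import *
import pickle; f=pickle.load(open('f_w.pkl','rb')); np.set_printoptions(precision=4,suppress=True)
P=lambda L:np.array(L)/3+np.array([190,50])-.33
for h,t in(([(107,129),(267,125)],[(182,85)]),([(111,291),(264,281)],[(183,264)]),([(115,435),(262,424)],[(187,428)])):
    w=onz(f,P(h),.03); d=w[0]-w[1]; print(w.mean(0),np.linalg.norm(d),np.degrees(np.arctan2(d[0],d[1])), onz(f,P(t),.07))
R=axes()[1]; print(R)
E
sed -n 1,5p /dev/null
```

```text
[0.6171 0.163  0.03  ] 0.05428905398358361 -2.6776321353669186 [[0.6278 0.1637 0.07  ]]
[0.5633 0.162  0.03  ] 0.054298781637778515 -5.034973778131799 [[0.5752 0.1626 0.07  ]]
[0.5105 0.1607 0.03  ] 0.05439866483721873 -5.746526803733264 [[0.5224 0.1605 0.07  ]]
[[-0.9997 -0.0009  0.0262]
 [-0.0262  0.0001 -0.9997]
 [ 0.0009 -1.     -0.0001]]
```

```bash
python3 - <<'E'
from h import *
import pickle; f=pickle.load(open('f_w.pkl','rb'));g=pickle.load(open('e_t.pkl','rb')); np.set_printoptions(precision=4,suppress=True)
def tri(a,b):
    c1,d1=ray(f,a);c2,d2=ray(g,b);d1=d1[0]/np.linalg.norm(d1);d2=d2[0]/np.linalg.norm(d2)
    s=np.linalg.lstsq(np.c_[d1,-d2],c2-c1,rcond=None)[0]; p,q=c1+s[0]*d1,c2+s[1]*d2; return (p+q)/2,np.linalg.norm(p-q)
print(tri((297,42),(203.8,143.3)),tri((143,48),(159.3,139.5)),tri((432,60),(246.3,143)))
g2=onz(f,[(506,66),(421,248),(497,271)],.02); print(g2)
E
```

```text
(array([0.6596, 0.1226, 0.0491]), np.float64(0.004778969404781039)) (array([0.646 , 0.2454, 0.1208]), np.float64(0.011355735264849086)) (array([ 0.6563, -0.0132,  0.0394]), np.float64(0.011119504449280289))
[[ 0.65   -0.099   0.02  ]
 [ 0.4433 -0.0427  0.02  ]
 [ 0.4142 -0.1424  0.02  ]]
```

```bash
python3 - <<'E'
from h import *
a=np.radians(-2.7);p,R,s=axes(); print(p,togo([.616,.163,.12],[np.sin(a),np.cos(a),0]))
E
```

```text
[0.5395614  0.15607753 0.23984515] [array([-7.67, 11.98, -0.49]), np.float64(-1.2)]
```

Request:
play_rows:
  slide:
    - [0, 0, 0]
    - [-4, 0, -0.3]
    - [-3.7, 3, 0]
    - [0, 4, 0]
    - [0, 3, 0]
    - [0, 2, 0]
    - [0, 0, 0]
  yaw: [-1.2, 0, 0, 0, 0, 0, 0]
  grip: [0.2, 0.2, 0.2, 0.2, 0.2, 0.2, 0.2]

```text
time: 9.95
tool_pos: [0.6135, 0.1647, 0.1153]
tool_rot: [-0.015, 0.021, -0.707, 0.707]
contact_force: [-0.4, 0.2, -0.7]
gripper_width: 0.401
```

```bash
python3 look.py wrist g_w;python3 look.py scene g_s 120 100 300 240 4; python3 - <<'E'
from h import *
a=np.radians(-2.7);p,R,s=axes(); print(p,togo([.616,.163,.047],[np.sin(a),np.cos(a),0]))
E
```

```text
[0.61507795 0.16472778 0.1181106 ] 10.0 [-0.9079915   0.73297124  0.45066685] 0.4025726520133422
[0.61642071 0.16470544 0.12032605] 10.05 [-0.26950203  0.0632401  -0.23949095] 0.3962467603708058
[0.61642071 0.16470544 0.12032605] [array([0.05, 7.33, 0.17]), np.float64(0.23)]
```

View pics/g_w.png

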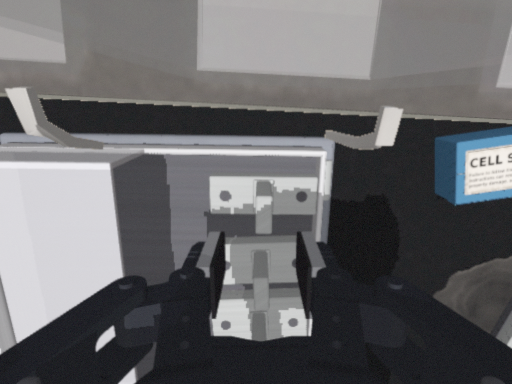

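View pics/g_s.png

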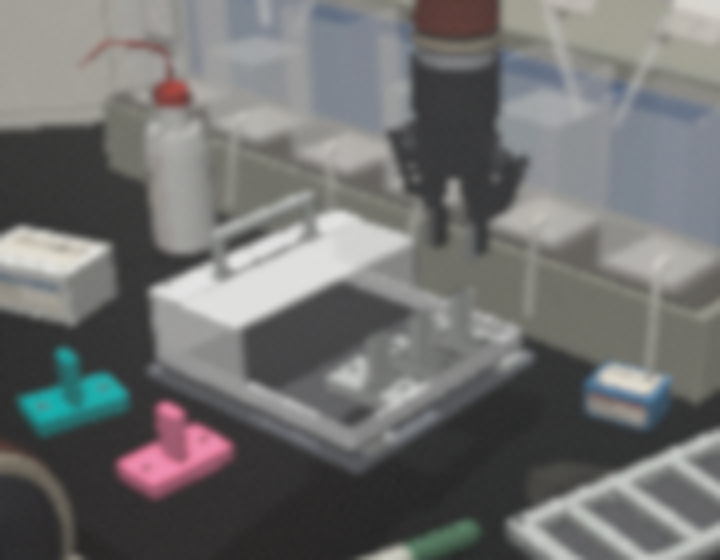

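```bash
python3 - <<'E'
from h import *
import pickle; f=pickle.load(open('g_w.pkl','rb')); np.set_printoptions(precision=4,suppress=True)
print(proj(f,[[.617,.163,.07],[.617,.163,.03],[.5633,.162,.07]]))
h=onz(f,[(225,196),(302,197)],.03); print(h,h.mean(0)); print(onz(f,[(263,208)],.07),onz(f,[(260,278)],.07)); h=onz(f,[(227,325),(294,322)],.03); print(h,h.mean(0))
h=onz(f,[(227,265),(297,263)],.03); print(h,h.mean(0))
p,R,_=axes(); print(p,R)
E
```

```text
[[263.6503 215.9165]
 [263.085  196.0482]
 [260.5832 295.7858]]
[[0.6156 0.1898 0.03  ]
 [0.6177 0.1356 0.03  ]] [0.6167 0.1627 0.03  ]
[[0.6219 0.1636 0.07  ]] [[0.576 0.163 0.07 ]]
[[0.5079 0.186  0.03  ]
 [0.5136 0.1327 0.03  ]] [0.5108 0.1593 0.03  ]
[[0.5615 0.1872 0.03  ]
 [0.5659 0.1348 0.03  ]] [0.5637 0.161  0.03  ]
[0.6164 0.1647 0.1203] [[-0.9987 -0.0005  0.0511]
 [-0.0511 -0.     -0.9987]
 [ 0.0005 -1.     -0.    ]]
```

Request:
play_rows:
  slide:
    - [0, 2.5, 0.2]
    - [0, 2.5, 0]
    - [0, 1.5, 0]
    - [0, 0.8, 0]
    - [0, 0, 0]
    - [0, 0, 0]
  yaw: [0.5, 0, 0, 0, 0, 0]
  grip: [0.2, 0.2, 0.2, 0.2, 0.2, 0.2]

```text
time: 10.65
tool_pos: [0.6176, 0.1619, 0.0487]
tool_rot: [0.015, -0.014, 0.707, -0.707]
contact_force: [0.2, -0.4, 0.2]
gripper_width: 0.402
```

Request:
play_rows:
  slide:
    - [0, 0, 0]
    - [0, 0, 0]
    - [0, 0, 0]
    - [0, 0, 0]
  yaw: [0, 0, 0, 0]
  grip: [1, 1, 1, 1]

```text
time: 11.05
tool_pos: [0.6177, 0.1628, 0.049]
tool_rot: [0.015, -0.013, 0.708, -0.706]
contact_force: [-0.2, 5.5, 3.2]
gripper_width: 0.107
```

Request:
play_rows:
  slide:
    - [0, -1, 0]
    - [0, -1.5, 0]
    - [0, -2.5, 0]
    - [0, -4, 0]
    - [0, -4, 0]
    - [0, -4, 0]
    - [0, -2, 0]
    - [0, 0, 0]
  yaw: [0, 0, 0, 0, 0, 0, 0, 0]
  grip: [1, 1, 1, 1, 1, 1, 1, 1]

```text
time: 11.85
tool_pos: [0.6186, 0.1613, 0.2422]
tool_rot: [-0.017, 0.011, -0.707, 0.707]
contact_force: [-0.1, 0.1, 0.3]
gripper_width: 0.107
```

```bash
python3 - <<'E'
from h import *
a=np.radians(-12.9);s=readout.state();print(s['gripper_width']); print(axes()[0],togo([.48,-.10,.24],[-np.sin(a),np.cos(a),0]))
E
```

```text
0.10730392473026162
[0.61856982 0.16127536 0.24217262] [array([14.9 ,  0.11, 25.55]), np.float64(15.2)]
```

Request:
play_rows:
  slide:
    - [2, 0, 3.5]
    - [2, 0, 3.5]
    - [2, 0, 3.5]
    - [2, 0, 3.5]
    - [2, 0, 3.5]
    - [2, 0, 3.5]
    - [2, 0, 3.5]
    - [0.9, 0, 1]
    - [0, 0, 0]
    - [0, 0, 0]
    - [0, 0, 0]
  yaw: [0, 0, 0, 0, 0, 0, 0, 0, 7.6, 7.6, 0]
  grip: [1, 1, 1, 1, 1, 1, 1, 1, 1, 1, 1]

```text
time: 12.95
tool_pos: [0.4771, -0.099, 0.2353]
tool_rot: [-0.08, 0.078, 0.703, -0.702]
contact_force: [-0.1, 0.0, -1.9]
gripper_width: 0.105
```

```bash
python3 look.py wrist h_w
```

```text
[ 0.47733455 -0.09886084  0.23556955] 13.0 [-0.62387654  0.96264528 -2.85626168] 0.10631379791121773
```

View pics/h_w.png

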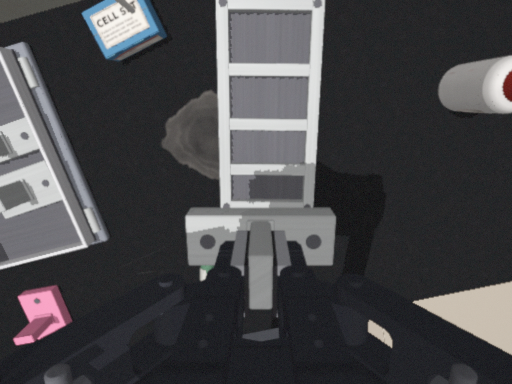

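```bash
python3 - <<'E'
import cv2
im=cv2.imread('pics/h_w.png'); cv2.imwrite('pics/h_w4.png',cv2.resize(im[0:270,180:345],None,fx=3,fy=2.2,interpolation=cv2.INTER_CUBIC))
from h import *
import pickle; f=pickle.load(open('h_w.pkl','rb')); g=cv2.GaussianBlur(cv2.cvtColor(f['image'],cv2.COLOR_RGB2GRAY),(3,3),0).astype(int)
def edges(v,th=25):
    d=np.diff(v); return [(i,int(d[i])) for i in range(1,len(d)-1) if abs(d[i])>th and abs(d[i])>=abs(d[i-1]) and abs(d[i])>abs(d[i+1])]
for r in (20,40,90,110,140,150,185): print(r,[(i+200,d) for i,d in edges(g[r,200:345])])
for c in (245,265,290): print(c,edges(g[:215,c]))
E
```

```text
20 [(215, 68), (227, -56), (311, 37), (323, -66)]
40 [(215, 65), (227, -48), (310, 38), (322, -67)]
90 [(216, 64), (228, -49), (308, 37), (319, -69)]
110 [(217, 52), (229, -44), (307, 37), (318, -70)]
140 [(218, 51), (229, -50), (305, 36), (316, -66)]
150 [(218, 51), (229, -52), (305, 36), (316, -61)]
185 [(219, 60), (230, -49), (314, -45)]
245 [(8, -46), (62, 37), (75, -49), (118, 35), (129, -40), (163, 40), (174, -39), (200, 35), (207, -36)]
265 [(9, -44), (63, 37), (75, -53), (118, 36), (129, -32), (163, 36), (174, -26), (201, 37), (207, -38)]
290 [(9, -45), (63, 35), (75, -53), (118, 37), (130, -35)]
```

View pics/h_w4.png

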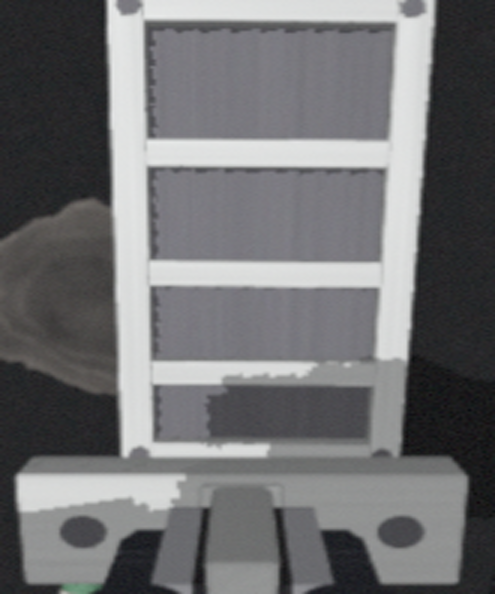

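```bash
python3 - <<'E'
from h import *
import pickle; f=pickle.load(open('h_w.pkl','rb')); np.set_printoptions(precision=4,suppress=True)
rows=[20,40,90,110,140,150]
L=onz(f,[(u+.5,r) for r,u in zip(rows,[215,215,216,217,218,218])],.02)
Rr=onz(f,[(u+.5,r) for r,u in zip(rows,[323,322,319,318,316,316])],.02)
il=onz(f,[(u+.5,r) for r,u in zip(rows,[227,227,228,229,229,229])],.02); ir=onz(f,[(u+.5,r) for r,u in zip(rows,[311,310,308,307,305,305])],.02)
for q in (L,Rr,il,ir):
    k=np.polyfit(q[:,0],q[:,1],1); print("ang",np.degrees(np.arctan(k[0])), k)
k=[np.polyfit(q[:,0],q[:,1],1) for q in (L,Rr,il,ir)]
slope=np.mean([a[0] for a in k]); ang=np.arctan(slope); ex=np.array([np.cos(ang),np.sin(ang)]);ey=np.array([-ex[1],ex[0]])
for q in (L,Rr,il,ir): print("y'",(q[:,:2]@ey).round(4))
yc=np.mean([(q[:,:2]@ey).mean() for q in (L,Rr,il,ir)])
E=[8.5,62.7,75,118,129.2,163,174,200.5]; nom=[98,49,37,-6,-18,-55,-67,-98]
x=(onz(f,[(265,v+.5) for v in E],.02)[:,:2]@ex)*1000; print(x-nom)
xc=np.mean(x-nom)/1000; c=ex*xc+ey*yc; print("gauge c",c,"ang",np.degrees(ang))
for n,o in zip("1234",(-.0825,-.0365,.0155,.0735)): print(n,c+ex*o)
p,R,s=axes(); print("tool z",R[:,2],"x",R[:,0])
w=onz(f,[(207,241.5),(314,241.5)],p[2]-.019); print(w.mean(0),np.linalg.norm(w[0]-w[1]),(R.T@(w.mean(0)-p))*1000, R.T@(w[0]-w[1]))
E
```

```text
ang -13.386045592201894 [-0.238   0.0615]
ang -13.444248743248885 [-0.239  -0.0469]
ang -13.311962405423278 [-0.2366  0.0483]
ang -13.458010972343933 [-0.2393 -0.0347]
y' [0.0596 0.0601 0.0604 0.0599 0.0596 0.0599]
y' [-0.0461 -0.0462 -0.0459 -0.046  -0.0457 -0.0463]
y' [0.0479 0.0482 0.048  0.0473 0.0478 0.048 ]
y' [-0.0343 -0.0342 -0.0346 -0.0345 -0.0339 -0.0344]
[543.674  543.3566 543.605  543.7211 544.0618 544.54   544.197  544.471 ]
gauge c [ 0.5307 -0.1194] ang -13.400080708862772
1 [ 0.4505 -0.1003]
2 [ 0.4952 -0.1109]
3 [ 0.5458 -0.123 ]
4 [ 0.6022 -0.1364]
tool z [-0.2203 -0.9754 -0.0002] x [-0.9754  0.2203  0.0029]
[ 0.4767 -0.099   0.2166] 0.05435393035790345 [ 0.5478 19.0016  0.3051] [-0.0001  0.     -0.0544]
```

```bash
cat > sl.py <<'E'
import sys
from h import *
G=np.array([.5307,-.1194]); A=np.radians(-13.4); ex=np.array([np.cos(A),np.sin(A)]); ey=np.array([-ex[1],ex[0]])
O={1:-.0825,2:-.0365,3:.0155,4:.0735}
def tgt(n,dx,dz,z): # dx,dz: coupon offset in tool axes (m)
    c=G+ex*O[n]; return np.r_[c+ex*dx+ey*dz,z]
if __name__=="__main__":
    n=int(sys.argv[1]);dx,dz,z=map(float,sys.argv[2:5])
    t=tgt(n,dx/1e3,dz/1e3,z); p,R,s=axes(); print("at",p.round(4),"to",t.round(4),"slide,yaw",togo(t,[ey[0],ey[1],0]),"F",s['contact_force'].round(1),s['gripper_width'].round(3),s['time'])
E
python3 sl.py 1 .5 .3 .075
```

```text
Traceback (most recent call last):
  File "sl.py", line 9, in <module>
    t=tgt(n,dx/1e3,dz/1e3,z); p,R,s=axes(); print("at",p.round(4),"to",t.round(4),"slide,yaw",togo(t,[ey[0],ey[1],0]),"F",s['contact_force'].round(1),s['gripper_width'].round(3),s['time'])
                                                                                                                                                      ^^^^^^^^^^^^^^^^^^^^^^^^
AttributeError: 'float' object has no attribute 'round'
```

```bash
sed -i "s/s\['gripper_width'\].round(3)/round(s['gripper_width'],3)/" sl.py
python3 sl.py 1 .5 .3 .075
```

```text
at [ 0.4773 -0.0989  0.2356] to [ 0.451  -0.1001  0.075 ] slide,yaw [array([ 2.5 , 16.06,  0.7 ]), np.float64(0.67)] F [-0.6  1.  -2.9] 0.106 13.0
```

Request:
play_rows:
  slide:
    - [1.25, 3, 0.35]
    - [1.25, 4, 0.35]
    - [0, 4, 0]
    - [0, 3, 0]
    - [0, 2, 0]
    - [0, 0, 0]
    - [0, 0, 0]
  yaw: [0.7, 0, 0, 0, 0, 0, 0]
  grip: [1, 1, 1, 1, 1, 1, 1]

```text
time: 13.7
tool_pos: [0.452, -0.1, 0.0771]
tool_rot: [-0.083, 0.083, 0.702, -0.702]
contact_force: [0.1, -0.6, -0.3]
gripper_width: 0.107
```

```bash
python3 look.py wrist i_w; python3 sl.py 1 .5 .3 .041
```

```text
[ 0.45286116 -0.10038604  0.07828081] 13.75 [ 0.52208634 -0.20285556 -1.16330031] 0.10583400582003548
at [ 0.4529 -0.1004  0.0783] to [ 0.451  -0.1001  0.041 ] slide,yaw [array([0.19, 3.73, 0.02]), np.float64(-0.1)] F [ 0.5 -0.2 -1.2] 0.106 13.75
```

View pics/i_w.png

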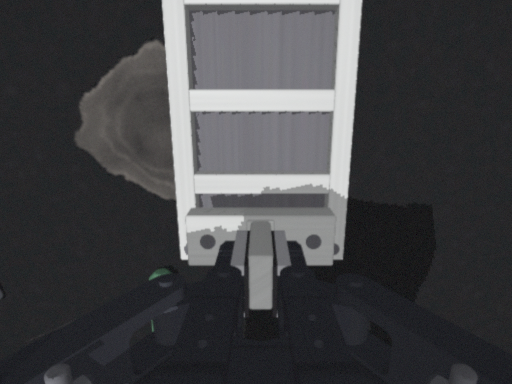

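Request:
play_rows:
  slide:
    - [0.2, 1, 0]
    - [0, 0.5, 0]
    - [0, 0.3, 0]
    - [0, 0, 0]
    - [0, 0, 0]
    - [0, 0, 0]
  yaw: [0, 0, 0, 0, 0, 0]
  grip: [1, 1, 1, 1, 1, 1]

```text
time: 14.35
tool_pos: [0.4504, -0.0999, 0.0596]
tool_rot: [0.083, -0.084, -0.702, 0.702]
contact_force: [-0.2, -0.3, -1.6]
gripper_width: 0.106
```

```bash
python3 sl.py 1 .5 .3 .041;python3 look.py wrist i_w2;python3 sl.py 1 .5 .3 .041
```

```text
at [ 0.4504 -0.0999  0.0596] to [ 0.451  -0.1001  0.041 ] slide,yaw [array([-0.06,  1.86,  0.  ]), np.float64(-0.18)] F [-0.2 -0.3 -1.6] 0.106 14.35
[ 0.45041238 -0.09989559  0.05960203] 14.4 [ 0.65630621  0.0682547  -0.69863681] 0.1084403315152951
at [ 0.4504 -0.0999  0.0596] to [ 0.451  -0.1001  0.041 ] slide,yaw [array([-0.06,  1.86,  0.01]), np.float64(-0.18)] F [ 0.7  0.1 -0.7] 0.108 14.4
```

Request:
play_rows:
  slide:
    - [-0.05, 0.4, 0]
    - [0, 0.3, 0]
    - [0, 0.3, 0]
    - [0, 0.3, 0]
    - [0, 0, 0]
    - [0, 0, 0]
  yaw: [0, 0, 0, 0, 0, 0]
  grip: [1, 1, 1, 1, 1, 1]

```text
time: 15.0
tool_pos: [0.4506, -0.0999, 0.0461]
tool_rot: [-0.084, 0.083, 0.702, -0.702]
contact_force: [0.2, 0.4, -1.5]
gripper_width: 0.113
```

Request:
play_rows:
  slide:
    - [0, 0.3, 0]
    - [0, 0.2, 0]
    - [0, 0, 0]
    - [0, 0, 0]
  yaw: [0, 0, 0, 0]
  grip: [1, 1, 1, 1]

```text
time: 15.4
tool_pos: [0.4506, -0.0999, 0.0412]
tool_rot: [-0.084, 0.084, 0.702, -0.702]
contact_force: [-0.8, -0.2, -1.3]
gripper_width: 0.106
```

```bash
python3 look.py wrist i_w3 ;python3 sl.py 1 .5 .3 .041
```

```text
[ 0.45062788 -0.09990493  0.04127438] 15.45 [ 0.31681924 -0.36394144 -1.31065313] 0.10819809342099021
at [ 0.4506 -0.0999  0.0413] to [ 0.451  -0.1001  0.041 ] slide,yaw [array([-0.04,  0.03,  0.01]), np.float64(-0.18)] F [ 0.3 -0.4 -1.3] 0.108 15.45
```

View pics/i_w3.png

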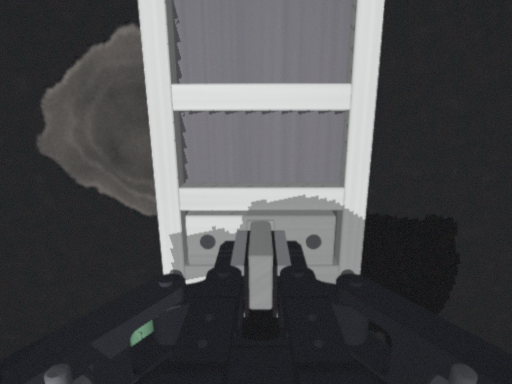

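Coupon 1 has gone into slot 1: TCP z is 0.041 with no force, and the plate sits inside the slot at (260,238). Releasing.

Request:
play_rows:
  slide:
    - [0, 0, 0]
    - [0, 0, 0]
    - [0, 0, 0]
    - [0, -1, 0]
    - [0, -3, 0]
    - [0, -4, 0]
    - [0, -4, 0]
    - [0, -4, 0]
    - [0, 0, 0]
  yaw: [0, 0, 0, 0, 0, 0, 0, 0, 0]
  grip: [0.2, 0.2, 0.2, 0.2, 0.2, 0.2, 0.2, 0.2, 0.2]

```text
time: 16.35
tool_pos: [0.4542, -0.1013, 0.2097]
tool_rot: [0.079, -0.088, -0.701, 0.703]
contact_force: [1.1, 0.0, 0.2]
gripper_width: 0.396
```

```bash
python3 look.py wrist j_w; python3 - <<'E'
from h import *
a=np.radians(-5.0);p,R,s=axes(); print(p,togo([.50,.16,.2],[np.sin(a),np.cos(a),0]))
E
```

```text
[ 0.45278713 -0.10073195  0.20623611] 16.4 [-0.63370914  0.05166688 -0.53440135] 0.40246490024916143
[ 0.45278713 -0.10073195  0.20623611] [array([  1.54,   0.58, -26.45]), np.float64(-18.58)]
```

View pics/j_w.png

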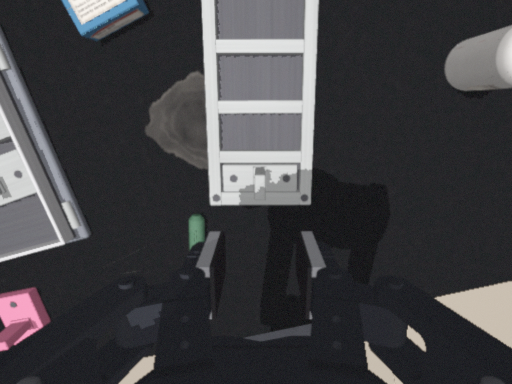

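Request:
play_rows:
  slide:
    - [0.2, 0, -4]
    - [0.2, 0, -4]
    - [0.2, 0, -4]
    - [0.2, 0, -4]
    - [0.2, 0, -4]
    - [0.2, 0, -4]
    - [0.3, 0, -2.5]
    - [0, 0, 0]
    - [0, 0, 0]
    - [0, 0, 0]
    - [0, 0, 0]
  yaw: [0, 0, 0, 0, 0, 0, 0, -6.2, -6.2, -6.2, 0]
  grip: [0.2, 0.2, 0.2, 0.2, 0.2, 0.2, 0.2, 0.2, 0.2, 0.2, 0.2]

```text
time: 17.5
tool_pos: [0.4975, 0.1612, 0.2]
tool_rot: [-0.03, 0.032, -0.706, 0.707]
contact_force: [-0.3, -0.4, -0.7]
gripper_width: 0.396
```

```bash
python3 look.py wrist k_w; python3 - <<'E'
from h import *
a=np.radians(-5.0);p,R,s=axes(); print(p,togo([.563,.1615,.1],[np.sin(a),np.cos(a),0]))
E
```

```text
[0.4976164  0.16113801 0.2001998 ] 17.55 [ 0.13749451  0.90405839 -0.49151792] 0.399903027327786
[0.4976164  0.16113801 0.2001998 ] [array([-6.54, 10.01,  0.52]), np.float64(-0.1)]
```

View pics/k_w.png

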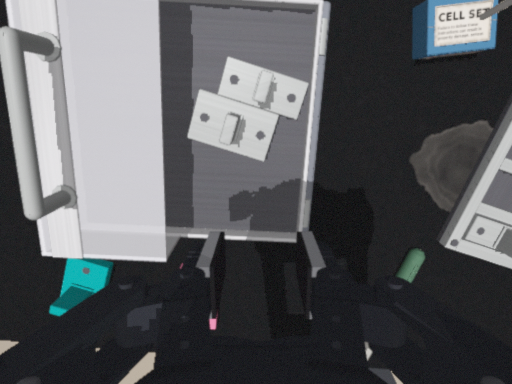

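The coupons have been knocked aside: one now has its tab at (263,86), the wider one at (229,130). I'll measure them again.

```bash
cat > holes.py <<'E'
import sys,pickle
from h import *
np.set_printoptions(precision=4,suppress=True)
f=pickle.load(open(sys.argv[1]+'.pkl','rb')); z=float(sys.argv[2]); v=list(map(float,sys.argv[3:]))
for i in range(0,len(v),4):
    w=onz(f,[v[i:i+2],v[i+2:i+4]],z); d=w[0]-w[1]; d=d if d[1]>0 else -d
    c=w.mean(0); print("ctr",c,"sp",np.linalg.norm(d)*1e3,"ang",np.degrees(np.arctan2(d[0],d[1])),"above:",togo([c[0],c[1],.1],d))
E
python3 holes.py k_w .03 234 78 291 98 204 117 259 135
python3 - <<'E'
import cv2
im=cv2.imread('pics/k_w.png'); cv2.imwrite('pics/k_w4.png',cv2.resize(im[40:180,160:330],None,fx=4,fy=4,interpolation=cv2.INTER_CUBIC))
E
```

```text
ctr [0.5771 0.1662 0.03  ] sp 53.876077090200766 ang 13.485035361105595 above: [array([-7.98, 10.  ,  0.17]), np.float64(18.39)]
ctr [0.5413 0.1918 0.03  ] sp 53.01031942673824 ang 12.964768242922217 above: [array([-4.63, 10.01, -2.68]), np.float64(17.87)]
```

View pics/k_w4.png

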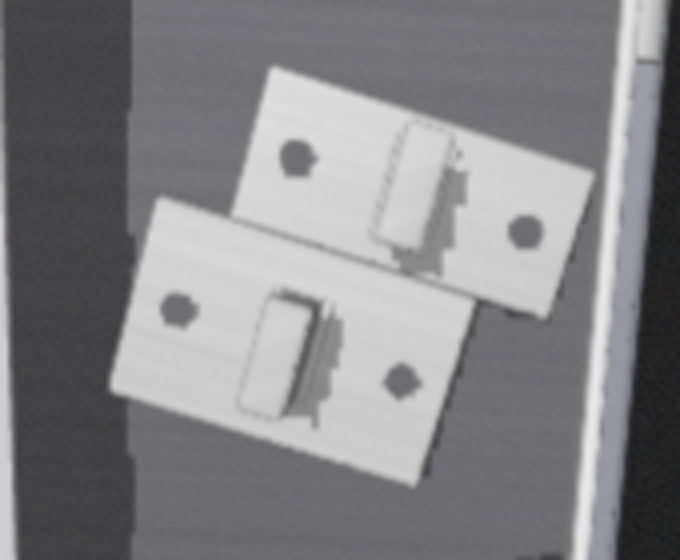

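```bash
python3 holes.py k_w .03 233.9 79.1 291.1 97.6 204.1 117.1 260.1 134.9; python3 - <<'E'
from h import *
p,R,s=axes(); R2=R@Ro.from_rotvec([0,np.radians(18.4),0]).as_matrix(); print(R2.T@(np.array([.577,.166,.1])-p)*100, s['joint_pos'])
E
```

```text
ctr [0.5768 0.1662 0.03  ] sp 53.667374128360144 ang 12.130624521020744 above: [array([-7.96, 10.  ,  0.17]), np.float64(17.03)]
ctr [0.5413 0.1912 0.03  ] sp 53.8461148548091 ang 12.473478091538315 above: [array([-4.63, 10.01, -2.63]), np.float64(17.38)]
[-7.62446802 10.00388051 -2.33319907] [ 1.70808402e-01 -1.62689543e-01  1.89080228e+00  3.28511595e-05
  1.41551023e+00  1.65601583e+00]
```

Request:
play_rows:
  slide:
    - [0, 0, 0]
    - [0, 0, 0]
    - [0, 0, 0]
    - [-3.8, 3, -1.1]
    - [-3.85, 3, -1.1]
    - [0, 3, 0]
    - [0, 1, 0]
    - [0, 0, 0]
    - [0, 0, 0]
  yaw: [5.8, 5.8, 5.8, 0, 0, 0, 0, 0, 0]
  grip: [0.2, 0.2, 0.2, 0.2, 0.2, 0.2, 0.2, 0.2, 0.2]

```text
time: 18.45
tool_pos: [0.5779, 0.1664, 0.1026]
tool_rot: [-0.076, 0.077, 0.703, -0.703]
contact_force: [0.6, 0.4, -0.2]
gripper_width: 0.401
```

```bash
python3 look.py wrist l_w; cp pics/l_w.png pics/x.png
```

```text
[0.57847099 0.16652581 0.10352934] 18.5 [ 0.88829002 -0.58934647  0.79551837] 0.40195778683058564
```

View pics/l_w.png

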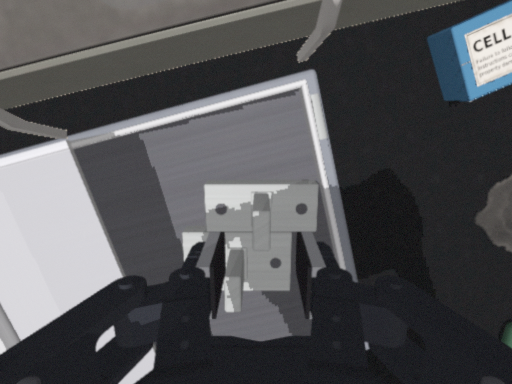

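```bash
python3 holes.py l_w .03 221 209 302 209; python3 holes.py l_w .03 221 210 302 209
```

```text
ctr [0.5766 0.1659 0.03  ] sp 54.32234173316198 ang 12.386704173553797 above: [array([0.17, 0.35, 0.1 ]), np.float64(-0.01)]
ctr [0.5763 0.166  0.03  ] sp 54.35076203063255 ang 11.640838524952695 above: [array([0.2 , 0.35, 0.1 ]), np.float64(-0.76)]
```

Request:
play_rows:
  slide:
    - [0.15, 2, 0.1]
    - [0, 2, 0]
    - [0, 1.3, 0]
    - [0, 0, 0]
    - [0, 0, 0]
  yaw: [0, 0, 0, 0, 0]
  grip: [0.2, 0.2, 0.2, 0.2, 0.2]

```text
time: 19.0
tool_pos: [0.5766, 0.1658, 0.0495]
tool_rot: [-0.076, 0.077, 0.703, -0.703]
contact_force: [0.6, 0.4, 1.0]
gripper_width: 0.399
```

```bash
python3 - <<'E'
from h import *
p,R,s=axes(); print(p,s['contact_force'])
E
```

```text
[0.57661028 0.165767   0.04950399] [0.64420864 0.39966176 0.97851639]
```

Request:
play_rows:
  slide:
    - [0, 0, 0]
    - [0, 0, 0]
    - [0, 0, 0]
    - [0, 0, 0]
    - [0, -1, 0]
    - [0, -2, 0]
    - [0, -3, 0]
    - [0, -4, 0]
    - [0, -4, 0]
    - [0, -4, 0]
    - [0, 0, 0]
  yaw: [0, 0, 0, 0, 0, 0, 0, 0, 0, 0, 0]
  grip: [1, 1, 1, 1, 1, 1, 1, 1, 1, 1, 1]

```text
time: 20.1
tool_pos: [0.5791, 0.1662, 0.2364]
tool_rot: [-0.072, 0.08, 0.704, -0.702]
contact_force: [0.6, -1.0, -0.8]
gripper_width: 0.106
```

```bash
python3 sl.py 2 0 0 .15; python3 - <<'E'
from h import *
p,R,s=axes(); print(R.T@(np.array([.52,-.11,.22])-p)*100)
E
```

```text
at [0.5791 0.1662 0.2364] to [ 0.4952 -0.1109  0.15  ] slide,yaw [array([ 2.36,  8.48, 28.91]), np.float64(1.03)] F [ 0.6 -1.  -0.8] 0.106 20.1
[-0.12452303  1.51165023 28.25209706]
```

Request:
play_rows:
  slide:
    - [0.3, 0, 4]
    - [0.3, 0, 4]
    - [0.3, 0, 4]
    - [0.3, 0, 4]
    - [0.3, 0, 4]
    - [0.3, 0, 4]
    - [0.3, 1, 4]
    - [0.26, 3, 0.9]
    - [0, 0, 0]
    - [0, 0, 0]
    - [0, 0, 0]
  yaw: [0, 0, 0, 0, 0, 0, 0, 1, 0, 0, 0]
  grip: [1, 1, 1, 1, 1, 1, 1, 1, 1, 1, 1]

```text
time: 21.2
tool_pos: [0.4917, -0.1109, 0.1893]
tool_rot: [-0.081, 0.082, 0.702, -0.702]
contact_force: [-0.1, 0.8, -1.2]
gripper_width: 0.102
```

```bash
python3 look.py wrist n_w; python3 sl.py 2 0 0 .075
```

```text
[ 0.4919711  -0.11093928  0.18968193] 21.25 [ 0.70986301 -0.72651263 -1.16704639] 0.10763951076346315
at [ 0.492  -0.1109  0.1897] to [ 0.4952 -0.1109  0.075 ] slide,yaw [array([-0.29, 11.47, -0.07]), np.float64(0.12)] F [ 0.7 -0.7 -1.2] 0.108 21.25
```

View pics/n_w.png

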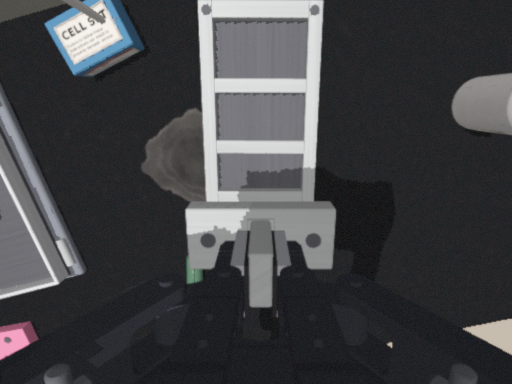

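```bash
python3 - <<'E'
from h import *
import pickle; f=pickle.load(open('n_w.pkl','rb')); p,R,s=axes()
w=onz(f,[(207.5,240.5),(314,240.5)],p[2]-.0195); print(np.linalg.norm(w[0]-w[1]),(R.T@(w.mean(0)-p))*1000, R.T@(w[0]-w[1]))
g=cv2.cvtColor(f['image'],cv2.COLOR_RGB2GRAY); print(g[195:245,225])
E
python3 sl.py 2 .3 0 .06
```

```text
0.05418946424112812 [ 0.29545023 19.49947337  0.34905214] [ 1.00866517e-05 -3.63798463e-07 -5.41894633e-02]
[211 211 211 210 209 210 179 127 121 118 120 122 121 154 190 207 213 215
 216 215 215 215 214 214 215 215 215 215 217 218 217 212 195 178 164 152
 150 150 148 148 148 147 146 146 145 123  78  42  34  35]
at [ 0.492  -0.1109  0.1897] to [ 0.4955 -0.111   0.06  ] slide,yaw [array([-0.32, 12.97, -0.07]), np.float64(0.12)] F [ 0.7 -0.7 -1.2] 0.108 21.25
```

Request:
play_rows:
  slide:
    - [-0.3, 3, 0]
    - [0, 4, 0]
    - [0, 3, 0]
    - [0, 2, 0]
    - [0, 0.9, 0]
    - [0, 0, 0]
    - [0, 0, 0]
    - [0, 0, 0]
  yaw: [0, 0, 0, 0, 0, 0, 0, 0]
  grip: [1, 1, 1, 1, 1, 1, 1, 1]

```text
time: 22.05
tool_pos: [0.4955, -0.1127, 0.0614]
tool_rot: [0.081, -0.083, -0.702, 0.703]
contact_force: [-0.0, -0.5, -0.6]
gripper_width: 0.105
```

```bash
python3 sl.py 2 .3 .3 .0415
```

```text
at [ 0.4955 -0.1127  0.0614] to [ 0.4956 -0.1107  0.0415] slide,yaw [array([ 0.04,  1.99, -0.19]), np.float64(0.04)] F [-0.  -0.5 -0.6] 0.105 22.05
```

Request:
play_rows:
  slide:
    - [0, 0.3, -0.2]
    - [0, 0.3, 0]
    - [0, 0.3, 0]
    - [0, 0.3, 0]
    - [0, 0.2, 0]
    - [0, 0, 0]
    - [0, 0, 0]
  yaw: [0, 0, 0, 0, 0, 0, 0]
  grip: [1, 1, 1, 1, 1, 1, 1]

```text
time: 22.75
tool_pos: [0.4943, -0.1103, 0.0452]
tool_rot: [-0.082, 0.082, 0.702, -0.702]
contact_force: [0.7, -1.0, -1.8]
gripper_width: 0.104
```

Below rim level (0.0535) with no force, so it has entered. I'll lower it the rest of the way.

Request:
play_rows:
  slide:
    - [-0.05, 0.3, 0]
    - [0, 0.1, 0]
    - [0, 0, 0]
    - [0, 0, 0]
  yaw: [0, 0, 0, 0]
  grip: [1, 1, 1, 1]

```text
time: 23.15
tool_pos: [0.4952, -0.1106, 0.0419]
tool_rot: [0.082, -0.082, -0.702, 0.702]
contact_force: [-1.3, 0.7, 3.6]
gripper_width: 0.106
```

```bash
python3 look.py wrist o_w; python3 sl.py 2 .3 .3 .0415
```

```text
[ 0.49522901 -0.11059899  0.04197667] 23.2 [-1.6735029   0.70636102  6.12197608] 0.10641403395533897
at [ 0.4952 -0.1106  0.042 ] to [ 0.4956 -0.1107  0.0415] slide,yaw [array([-0.03,  0.05,  0.  ]), np.float64(0.02)] F [-1.7  0.7  6.1] 0.106 23.2
```

View pics/o_w.png

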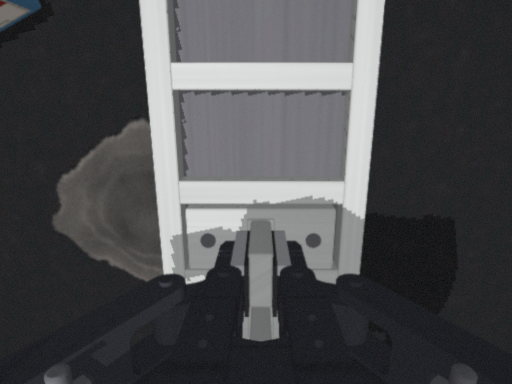

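Coupon 2 is seated in slot 2, touching the floor at 0.042. Releasing and going back to the tray.

Request:
play_rows:
  slide:
    - [0, 0, 0]
    - [0, 0, 0]
    - [0, 0, 0]
    - [0, -1, 0]
    - [0, -3, 0]
    - [0, -4, 0]
    - [0, -4, 0]
    - [0, -4, 0]
    - [0, 0, 0]
  yaw: [0, 0, 0, 0, 0, 0, 0, 0, 0]
  grip: [0.2, 0.2, 0.2, 0.2, 0.2, 0.2, 0.2, 0.2, 0.2]

```text
time: 24.1
tool_pos: [0.4985, -0.1118, 0.2097]
tool_rot: [0.078, -0.087, -0.701, 0.703]
contact_force: [0.6, 0.9, 0.2]
gripper_width: 0.4
```

```bash
python3 - <<'E'
from h import *
a=np.radians(12.5);p,R,s=axes(); print(p,togo([.50,.18,.2],[np.sin(a),np.cos(a),0]))
E
```

```text
[ 0.49853732 -0.11177826  0.20970892] [array([  6.62,   0.83, -28.42]), np.float64(-0.87)]
```

Request:
play_rows:
  slide:
    - [0.9, 0, -4]
    - [0.9, 0, -4]
    - [0.9, 0, -4]
    - [0.9, 0, -4]
    - [0.9, 0, -4]
    - [0.9, 0, -4]
    - [0.9, 0.4, -4]
    - [0.3, 0.4, -0.4]
    - [0, 0, 0]
    - [0, 0, 0]
  yaw: [0, 0, 0, 0, 0, 0, 0, -0.9, 0, 0]
  grip: [0.2, 0.2, 0.2, 0.2, 0.2, 0.2, 0.2, 0.2, 0.2, 0.2]

```text
time: 25.1
tool_pos: [0.4962, 0.1804, 0.1931]
tool_rot: [0.077, -0.077, -0.703, 0.703]
contact_force: [0.3, -0.4, -0.4]
gripper_width: 0.404
```

```bash
python3 look.py wrist q_w
```

```text
[0.49645592 0.18015375 0.19330371] 25.15 [ 0.07039508  0.53053971 -0.09936106] 0.401733775641498
```

View pics/q_w.png

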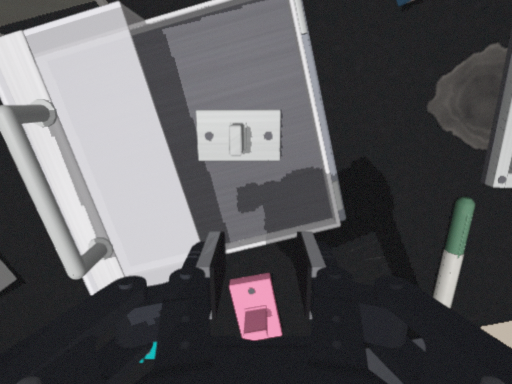

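```bash
python3 holes.py q_w .03 209 135.5 268 135.5
```

```text
ctr [0.5382 0.1914 0.03  ] sp 53.66738286252197 ang 12.533551380161837 above: [array([-3.83,  9.33, -2.01]), np.float64(-0.02)]
```

Request:
play_rows:
  slide:
    - [-1.9, 3, -1]
    - [-2, 3, -1]
    - [0, 2, 0]
    - [0, 1, 0]
    - [0, 0, 0]
    - [0, 0, 0]
  yaw: [0, 0, 0, 0, 0, 0]
  grip: [0.2, 0.2, 0.2, 0.2, 0.2, 0.2]

```text
time: 25.75
tool_pos: [0.5393, 0.1917, 0.1044]
tool_rot: [-0.077, 0.078, 0.703, -0.703]
contact_force: [0.4, -0.5, -0.1]
gripper_width: 0.399
```

```bash
python3 look.py wrist r_w
```

```text
[0.53968388 0.19196996 0.10504295] 25.8 [0.54167382 0.35500828 0.8216329 ] 0.400622387295213
```

View pics/r_w.png

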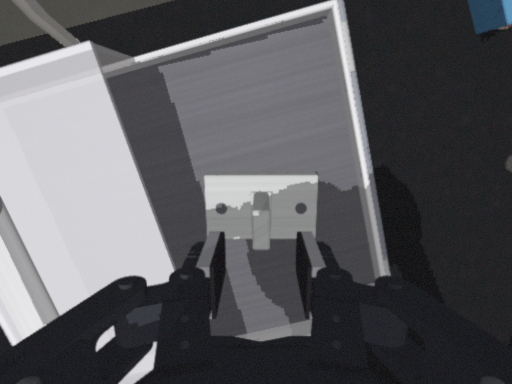

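```bash
python3 holes.py r_w .03 221 208.5 301 208.5
```

```text
ctr [0.5379 0.1916 0.03  ] sp 54.09590488527243 ang 12.509736754111046 above: [array([0.17, 0.5 , 0.08]), np.float64(-0.01)]
```

Request:
play_rows:
  slide:
    - [0.15, 2, 0.1]
    - [0, 2, 0]
    - [0, 1.5, 0]
    - [0, 0, 0]
    - [0, 0, 0]
  yaw: [0, 0, 0, 0, 0]
  grip: [0.2, 0.2, 0.2, 0.2, 0.2]

```text
time: 26.3
tool_pos: [0.5377, 0.1916, 0.0492]
tool_rot: [-0.076, 0.077, 0.703, -0.703]
contact_force: [0.8, -0.4, -0.3]
gripper_width: 0.398
```

Request:
play_rows:
  slide:
    - [0, 0, 0]
    - [0, 0, 0]
    - [0, 0, 0]
    - [0, 0, 0]
  yaw: [0, 0, 0, 0]
  grip: [1, 1, 1, 1]

```text
time: 26.7
tool_pos: [0.5376, 0.1917, 0.049]
tool_rot: [-0.076, 0.077, 0.703, -0.703]
contact_force: [-1.1, 0.5, 2.5]
gripper_width: 0.108
```

Request:
play_rows:
  slide:
    - [0, -0.5, 0]
    - [0, -1, 0.5]
    - [0, -2, 0.8]
    - [0, -3, 0.5]
    - [0, -4, 0]
    - [0, -4, 0]
    - [0, -4, 0]
    - [0, 0, 0]
    - [0, 0, 0]
  yaw: [0, 0, 0, 0, 0, 0, 0, 0, 0]
  grip: [1, 1, 1, 1, 1, 1, 1, 1, 1]

```text
time: 27.6
tool_pos: [0.5336, 0.1738, 0.235]
tool_rot: [-0.076, 0.078, 0.703, -0.703]
contact_force: [-0.5, -0.4, -1.9]
gripper_width: 0.106
```

```bash
python3 sl.py 3 0 0 .19
```

```text
at [0.5336 0.1738 0.235 ] to [ 0.5458 -0.123   0.19  ] slide,yaw [array([-7.59,  4.49, 28.72]), np.float64(0.91)] F [-0.5 -0.4 -1.9] 0.106 27.6
```

Request:
play_rows:
  slide:
    - [-1, 0, 4]
    - [-1, 0, 4]
    - [-1, 0, 4]
    - [-1, 0, 4]
    - [-1, 0, 4]
    - [-1, 0, 4]
    - [-1, 1, 4]
    - [-0.6, 3.5, 0.7]
    - [0, 0, 0]
    - [0, 0, 0]
    - [0, 0, 0]
  yaw: [0, 0, 0, 0, 0, 0, 0, 0.9, 0, 0, 0]
  grip: [1, 1, 1, 1, 1, 1, 1, 1, 1, 1, 1]

```text
time: 28.7
tool_pos: [0.5455, -0.1219, 0.1888]
tool_rot: [-0.082, 0.082, 0.702, -0.702]
contact_force: [-0.3, 0.1, -1.4]
gripper_width: 0.108
```

```bash
python3 look.py wrist s_w; python3 sl.py 3 0 0 .06
```

```text
[ 0.5458951 -0.1219339  0.1895111] 28.75 [ 0.38619468  0.16848095 -1.16851705] 0.10960902277479008
at [ 0.5459 -0.1219  0.1895] to [ 0.5458 -0.123   0.06  ] slide,yaw [array([1.000e-02, 1.295e+01, 1.000e-01]), np.float64(0.11)] F [ 0.4  0.2 -1.2] 0.11 28.75
```

View pics/s_w.png

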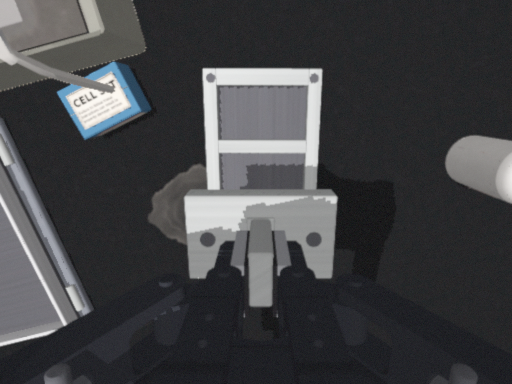

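Request:
play_rows:
  slide:
    - [0, 3, 0.1]
    - [0, 4, 0]
    - [0, 3, 0]
    - [0, 2, 0]
    - [0, 0.9, 0]
    - [0, 0, 0]
    - [0, 0, 0]
    - [0, 0, 0]
  yaw: [0, 0, 0, 0, 0, 0, 0, 0]
  grip: [1, 1, 1, 1, 1, 1, 1, 1]

```text
time: 29.55
tool_pos: [0.5467, -0.124, 0.0615]
tool_rot: [0.081, -0.084, -0.702, 0.703]
contact_force: [-0.0, -0.3, -0.5]
gripper_width: 0.107
```

```bash
python3 sl.py 3 0 .3 .0415
```

```text
at [ 0.5467 -0.124   0.0615] to [ 0.5458 -0.1227  0.0415] slide,yaw [array([ 0.12,  2.  , -0.11]), np.float64(0.04)] F [-0.  -0.3 -0.5] 0.107 29.55
```

Request:
play_rows:
  slide:
    - [0.1, 0.3, -0.1]
    - [0, 0.3, 0]
    - [0, 0.2, 0]
    - [0, 0.1, 0]
    - [0, 0.1, 0]
    - [0, 0, 0]
    - [0, 0, 0]
  yaw: [0, 0, 0, 0, 0, 0, 0]
  grip: [1, 1, 1, 1, 1, 1, 1]

```text
time: 30.25
tool_pos: [0.5449, -0.1225, 0.0529]
tool_rot: [-0.083, 0.082, 0.702, -0.702]
contact_force: [-10.6, 4.1, 19.3]
gripper_width: 0.11
```

```bash
python3 sl.py 3 0 .3 .0415; python3 look.py wrist t_w
```

```text
at [ 0.5449 -0.1225  0.0529] to [ 0.5458 -0.1227  0.0415] slide,yaw [array([-0.1 ,  1.14, -0.01]), np.float64(0.04)] F [-10.6   4.1  19.3] 0.11 30.25
[ 0.54487613 -0.1225232   0.05290849] 30.3 [-10.61165886   3.56389908  19.65384681] 0.1093005080144319
```

View pics/t_w.png

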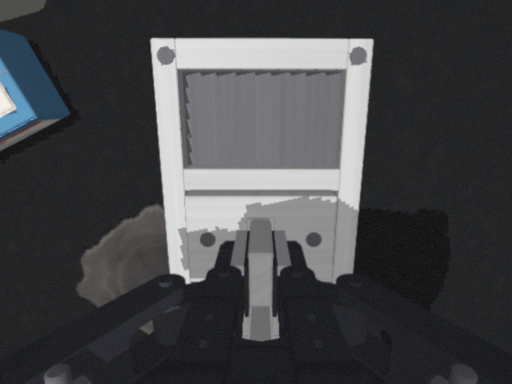

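```bash
python3 - <<'E'
from h import *
from sl import *
import pickle; f=pickle.load(open('t_w.pkl','rb')); np.set_printoptions(precision=4,suppress=True)
g=cv2.cvtColor(f['image'],cv2.COLOR_RGB2GRAY); print(g[160:205,215],g[160:205,300]); print(g[265:295,200])
p,R,s=axes(); zt=p[2]-.0333+.014
for uv,z in (((215,190.),.02),((215,196),zt),((300,195.5),zt),((200,278),zt),((207.5,239.5),zt),((314,239.5),zt)):
    w=onz(f,[uv],z)[0][:2]; print(uv,(w-G)@ex-O[3],(w-G)@ey)
E
```

```text
[122 123 122 121 120 118 118 119 140 182 209 215 216 215 214 212 212 211
 211 211 212 211 210 210 210 211 212 214 211 182 126 117 118 119 123 137
 176 199 207 211 212 213 215 215 214] [117 118 116 115 117 117 117 120 134 180 205 210 212 212 213 214 213 213
 212 212 212 212 211 210 211 213 213 213 211 178 127 115 119 122 122 137
 171 168 146 144 145 147 146 147 147]
[143 143 142 141 142 141 140 141 142 144 144 145 148 178 199 174 108  45
  30  28  31  33  28  31  29  34  31  32  31  30]
(215, 190.0) 0.02182684125488278 0.02422500165683413
(215, 196) 0.022522916198618653 0.02233070559626618
(300, 195.5) 0.022811835505605907 -0.019250682061633332
(200, 278) -0.022645558833267583 0.031990613231098614
(207.5, 239.5) -0.0005710545940461956 0.027031731283500095
(314, 239.5) -0.0005181834049805215 -0.02718025639436481
```

Slot 3 refuses it: 19 N at rim height, and the plate measures 45 to 46 mm across a 43 mm slot. Stepping up to slot 4.

Request:
play_rows:
  slide:
    - [0, -1, 0]
    - [0, -1, 0]
    - [-3, 0, 0]
    - [-2.85, 0, 0]
    - [0, 0, 0]
    - [0, 0, 0]
    - [0, 0, 0]
  yaw: [0, 0, 0, 0, 0, 0, 0]
  grip: [1, 1, 1, 1, 1, 1, 1]

```text
time: 31.0
tool_pos: [0.6004, -0.1357, 0.0688]
tool_rot: [-0.083, 0.082, 0.702, -0.702]
contact_force: [-0.4, -0.9, -1.6]
gripper_width: 0.105
```

```bash
python3 sl.py 4 -.3 .3 .06; python3 look.py wrist u_w; cat > hold.py <<'E'
import sys,pickle
from h import *
f=pickle.load(open(sys.argv[1]+'.pkl','rb'));v=list(map(float,sys.argv[2:6])); p,R,s=axes()
w=onz(f,[v[:2],v[2:]],p[2]-.0193); print(np.linalg.norm(w[0]-w[1]),(R.T@(w.mean(0)-p))*1000, R.T@(w[0]-w[1]))
E
python3 hold.py u_w 207.5 239.5 314 239.5
```

```text
at [ 0.6004 -0.1357  0.0688] to [ 0.602  -0.1361  0.06  ] slide,yaw [array([-0.16,  0.88,  0.  ]), np.float64(0.02)] F [-0.4 -0.9 -1.6] 0.105 31.0
[ 0.60029773 -0.13563911  0.06882666] 31.05 [ 0.18170013 -0.18723502 -1.03848802] 0.1066616841457538
0.054198424095497244 [-0.56974846 19.29918344  0.29490578] [ 2.98061737e-05  8.41627242e-06 -5.41984152e-02]
```

View pics/u_w.png

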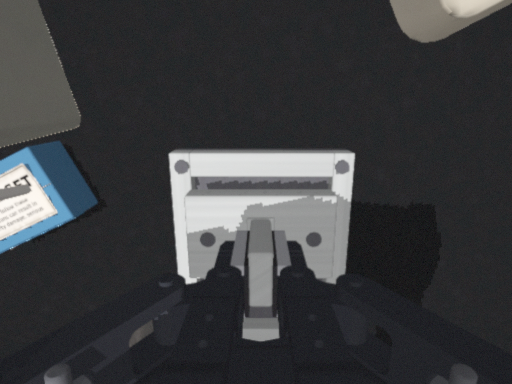

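Request:
play_rows:
  slide:
    - [-0.13, 0.6, 0]
    - [0, 0.4, 0]
    - [0, 0.3, 0]
    - [0, 0.3, 0]
    - [0, 0.3, 0]
    - [0, 0.2, 0]
    - [0, 0, 0]
    - [0, 0, 0]
  yaw: [0, 0, 0, 0, 0, 0, 0, 0]
  grip: [1, 1, 1, 1, 1, 1, 1, 1]

```text
time: 31.85
tool_pos: [0.6027, -0.1363, 0.0483]
tool_rot: [-0.082, 0.082, 0.702, -0.702]
contact_force: [0.5, 0.3, -0.9]
gripper_width: 0.112
```

```bash
python3 sl.py 4 -.57 .3 .0413; python3 look.py wrist v_w
```

```text
at [ 0.6027 -0.1363  0.0483] to [ 0.6017 -0.136   0.0413] slide,yaw [array([ 0.1,  0.7, -0. ]), np.float64(0.02)] F [ 0.5  0.3 -0.9] 0.112 31.85
[ 0.60276019 -0.13633366  0.04850356] 31.9 [-0.47929622 -0.73216368 -1.17526949] 0.10966361290841073
```

View pics/v_w.png

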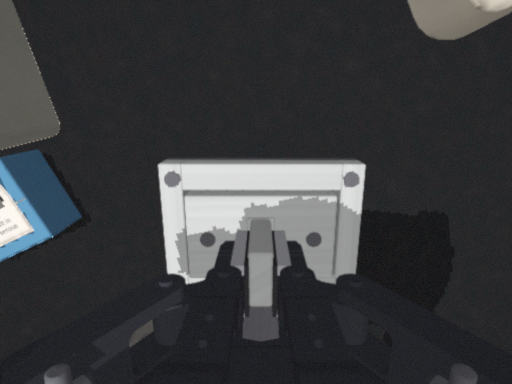

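Free of force below rim level, so slot 4 accepts it. Lowering the rest of the way.

Request:
play_rows:
  slide:
    - [0.08, 0.3, 0]
    - [0, 0.2, 0]
    - [0, 0.2, 0]
    - [0, 0, 0]
    - [0, 0, 0]
  yaw: [0, 0, 0, 0, 0]
  grip: [1, 1, 1, 1, 1]

```text
time: 32.4
tool_pos: [0.6018, -0.1361, 0.0412]
tool_rot: [-0.082, 0.082, 0.702, -0.702]
contact_force: [-0.0, 0.1, -1.2]
gripper_width: 0.106
```

```bash
python3 sl.py 4 -.57 .3 .0413; python3 look.py wrist w_w
```

```text
at [ 0.6018 -0.1361  0.0412] to [ 0.6017 -0.136   0.0413] slide,yaw [array([ 0.01, -0.01, -0.01]), np.float64(0.02)] F [-0.   0.1 -1.2] 0.106 32.4
[ 0.60181145 -0.13608905  0.04123342] 32.45 [ 0.03410199  0.24381015 -1.94962438] 0.11074780375804232
```

View pics/w_w.png

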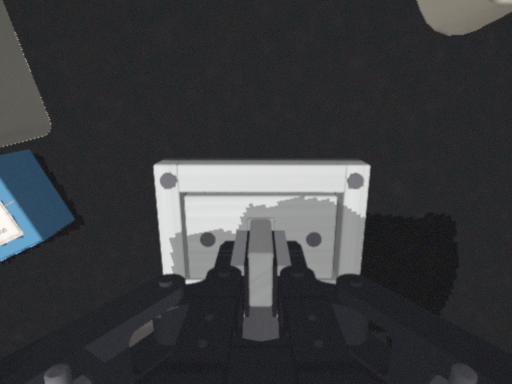

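Request:
play_rows:
  slide:
    - [0, 0.1, 0]
    - [0, 0, 0]
    - [0, 0, 0]
    - [0, 0, 0]
    - [0, -1, 0]
    - [0, -3, 0]
    - [0, -4, 0]
    - [0, -4, 0]
    - [2, -4, -1]
    - [4, -2, -2]
    - [4, 0, -2]
    - [0, 0, 0]
  yaw: [0, 0, 0, 0, 0, 0, 0, 0, 0, 0, 0, 0]
  grip: [1, 0.2, 0.2, 0.2, 0.2, 0.2, 0.2, 0.2, 0.2, 0.2, 0.2, 0.2]

```text
time: 33.65
tool_pos: [0.5131, -0.0617, 0.2209]
tool_rot: [-0.082, 0.081, 0.703, -0.702]
contact_force: [-0.3, 0.3, -0.5]
gripper_width: 0.401
```

```bash
python3 look.py wrist y_w; python3 look.py top y_t; python3 look.py scene y_s
```

```text
[ 0.51474232 -0.06303887  0.2209474 ] 33.7 [0.78297668 0.21055538 0.74690621] 0.4022536755789897
[ 0.51582709 -0.06390581  0.22106992] 33.75 [ 0.44926551 -0.44897432 -0.03538322] 0.4021345952263102
[ 0.51642973 -0.06444238  0.22098634] 33.8 [-0.08869617  1.18828147  0.51604084] 0.4016064959891979
```

View pics/y_w.png

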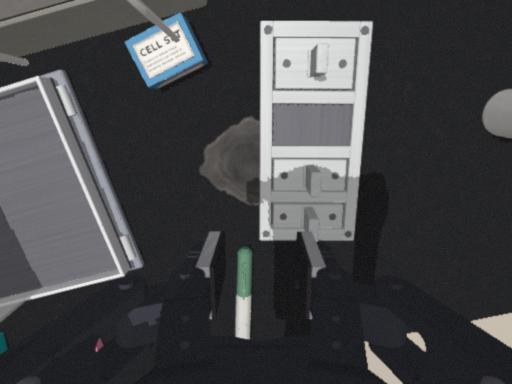

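View pics/y_t.png

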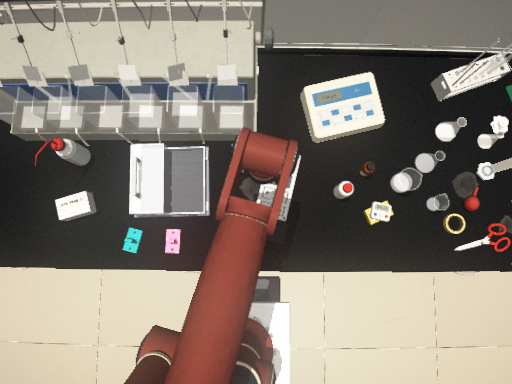

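View pics/y_s.png

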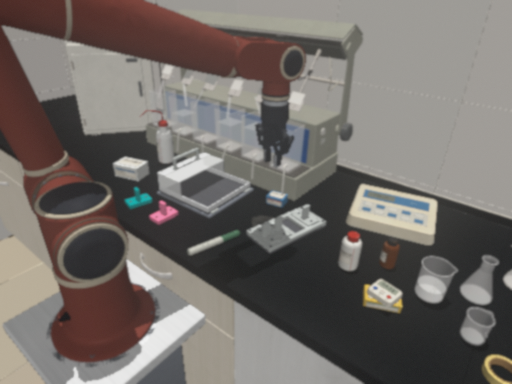

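```bash
python3 - <<'E'
import cv2
im=cv2.imread('pics/y_w.png'); cv2.imwrite('pics/y_w4.png',cv2.resize(im[15:250,245:385],None,fx=3.5,fy=2.5,interpolation=cv2.INTER_CUBIC))
im=cv2.imread('pics/y_s.png'); cv2.imwrite('pics/y_s4.png',cv2.resize(im[140:260,150:340],None,fx=4,fy=4,interpolation=cv2.INTER_CUBIC))
E
```

```text
(no output)
```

View pics/y_w4.png

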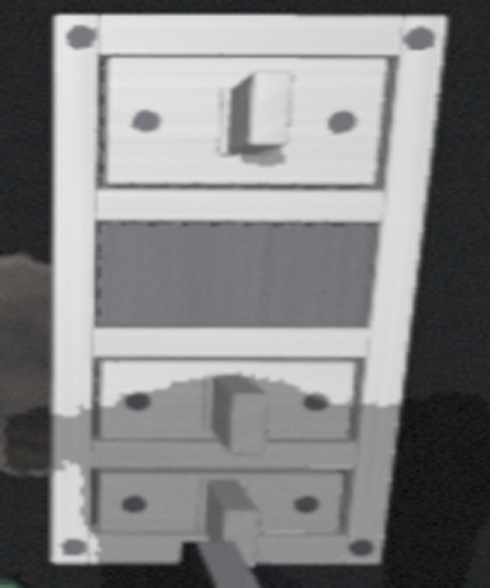

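View pics/y_s4.png

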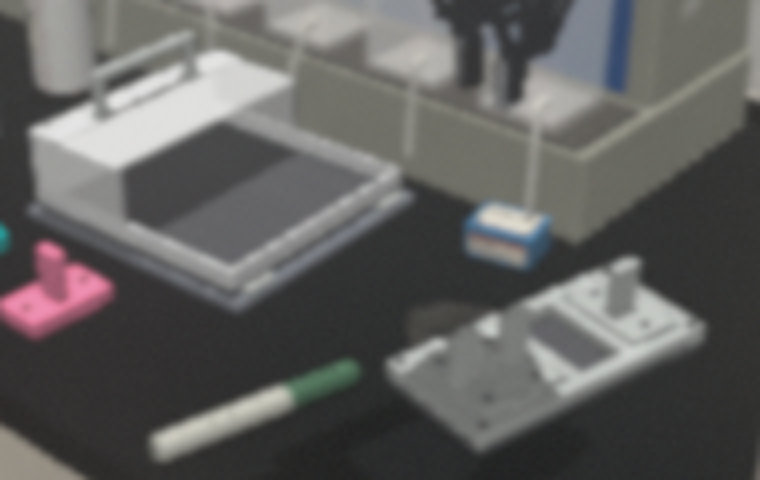

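The wrist view shows all three coupons lying flat below the rim in slots 1, 2 and 4, with slot 3 empty. The tray is level and empty, and the carton, bottles, pen and decoys are where they were. Handing in.

```bash
python3 -c "
from plant import workorder,readout
print(readout.state()['time'],workorder.job_done())"
```

```text
the job is handed in; nothing more can be done
33.8 None
```

I lifted the tray about 30° by its handle, so that all the coupons slid to the open end, and then set it back level. There were three coupons, and each now lies home in the gauge. I handed the job in at 33.8 s.

- **Narrow coupon:** it went into slot 1 with no force.
- **Middle coupon:** it went into slot 2 and touched the floor. I did not try it in slot 1, because slot 1 was already filled and no two coupons are alike.
- **Wide coupon:** slot 3 refused it, with about 19 N at rim height, so it went into slot 4. It measured about 45 mm in the picture, against slot 3's 43 mm. I skipped slots 1 and 2, which were filled.

While I was at the gauge, the two coupons still in the tray were knocked aside. I measured them again before picking each one up. I saw no sign of the grip slipping.

In the last pictures the three plates lie flat below the rim in slots 1, 2 and 4. The tray is level and empty, and the other things look undisturbed. No check failed or disagreed; the only small spread was 1 to 3 mm between repeated measurements of position, which did not affect the fits.

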